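Sort the reactor samples into colour trays

ROBOT

A 6-joint arm with a two-finger parallel gripper is mounted at the origin on the work surface. World frame = base frame: x ahead of the robot, y to its left, z up, the work surface at z = 0. Lengths are in mm, angles in rad, forces in N, time in s.
With the tool pointing down it reaches from about 350 to 975 mm from the base axis. Payload 7.1 kg.
Tool frame: the origin (TCP) lies between the finger pads; the fingertips stand 8 mm ahead of it and the grasp point (between the pads) lies 11 mm behind it; x points along the fingers, y is the direction in which the jaws open and shut, and the axes are right-handed (so a half turn about x gives the same grasp; the last joint's range is limited). The gripper opens to 88 mm and grips with 3 to 60 N. Pads are 20 mm wide; open, the fingers measure 115 mm over their backs; the gripper's body (75 mm by 178 mm) begins 61 mm behind the grasp point.
Start: joints at [1.223, 0.423, 1.63, -0, 1.089, -0.019], TCP at [201.785, 591.513, 230.675] pointing down, gripper open.
Joint ranges: [-3, 3], [-0.9, 2.11], [0.09, 2.58], [-1.31, 4.45], [0.11, 2.69], [-2.54, 2.54]. Speed limits (rad/s): [2.39, 2.39, 3.01, 3.14, 3.14, 3.14].

INTERFACE

Orientations are given as a rotation vector (axis times angle).
In Python, from workcell import ctrl gives the robot as it stands.
- The arm moves only by the tool apply_moves, never from a script. Its argument "increments" is a list of rows, each an object with "gripper": the opening in per cent of the stroke, from 0 (shut) to 100 (fully open); "delta_pos": the shift along the tool's x, y, z in cm, a list of three; "dr": the turn, a rotation vector about the tool's x, y, z in rad, a list of three. In form: [{"gripper": gripper, "delta_pos": [dx, dy, dz], "dr": [ax, ay, az]}, ...]. A call has exactly 5 rows; each row shifts and turns the commanded pose from where the row before left it, along the tool's axes as they then stand; what a row does not reach is not made up. A row lasts 1/12 s, in which the tool goes at most 41.7 mm and 7.16 degrees, less where a joint would pass 70% of its speed; a pose out of reach is approached as far as the arm can. A call with a gripper value outside its range is refused whole. The fingers move at their own pace and stop on an object; the grip force is fixed at half the most. Time passes only in rows, so rows that do not move let the fingers close, or fill a call up. It gives the time, the measured TCP pose, the force and the opening at its end, in the units of the state.
- ctrl.get_obs(): the state, without advancing time (a new reading comes with each control period).
- ctrl.get_image(name): name is "scene" or "top" or "wrist"; returns a dict with "img" (384x512x3 uint8, red, green, blue), "range_z" (384x512 float32, mm along the optical axis (not along the pixel's ray), 0 where there is no reading), "mtx" (3x3 intrinsics, pixels), "rvec" (rotation vector, rad) and "tvec" (3), from world to camera coordinates, as OpenCV has them. Camera axes: x right, y down, z forward; pixel columns grow to the right and rows downward; lengths in mm; the calibration is good to about 2 mm. A picture is of the moment at which its call begins.
- ctrl.close_job(): hands the job in, once; it reports no verdict.
The state is a dict: "t": time; "qpos": joint angles; "qvel": joint speeds; "joint_torque": joint torques, N m; "ee_pos": TCP position; "orientation": TCP orientation; "ft_force": force on the tool from outside, world axes, zero at the start; "moment": the same for the moment, N m; "width": finger opening in mm.
Only numpy, scipy, OpenCV 4.12 (cv2) and the standard library are available. Lean on these libraries where they do the work, as an engineer would, in place of code of your own. Each camera call takes 0.05 s, during which the arm holds its last target. There are 200 camera calls.

TASK

First clear both sample trays: lay the grey cover the right way up on the black rubber mat, and stand the filter housing upright on the same mat without ever tipping it over. Only when both are on the mat, put every sample bottle into the tray of its cap's colour (standing or lying, but down on the tray floor). Leave the cover and housing on the mat and do not disturb the bowl, the beaker or the canister.

Things in the scene. Friction and masses are not known exactly. Their poses are not given: they have to be found in the camera images.
- orange_tray: the orange tray, fixed to the bench, open on top: 210 mm along its x, 130 mm along its y, 30 mm tall, walls and floor 5 mm thick (inside 200 x 120 mm); origin at the centre of its underside, on the bench top. Stands on the left or the right
- green_tray: the green tray, fixed to the bench, open on top: 210 mm along its x, 130 mm along its y, 30 mm tall, walls and floor 5 mm thick (inside 200 x 120 mm); origin at the centre of its underside, on the bench top. Stands on the left or the right
- mat: the flat black rubber mat fixed in the middle at the far side of the bench, 150 mm along its x, 320 mm along its y, 4 mm thick; origin at the centre of its underside
- cover: the loose grey plastic cover, at the start lying on the rim of the green tray: plate 220 mm along its x, 140 mm along its y, 6 mm thick, about 250 g. On top a black bar handle along its x, 110 mm long, 14 mm wide, 16 mm high, its middle 42 mm above the plate's underside, on a post at each end (free space of 28 mm under the bar between the posts). Origin at the centre of the underside, z up
- housing: the water filter housing, upright in the orange tray at the start: white body 54 mm across on a blue foot 60 mm across, blue round cap 62 mm across from 95 to 135 mm height (a low white boss reaches 141 mm), about 350 g; two white pipe stubs, 18 mm thick, stick out of the cap along its +x and -x to 55 mm from the axis at 117 mm height, so pinch the cap across its y. Origin at the centre of the underside, z up
- orange1: a square white plastic sample bottle with a round orange screw cap, 80 mm tall, 42 x 42 mm body up to 56 mm height (corners rounded 4 mm), cap 38 mm across from 61 to 80 mm height, 120 g; origin at the centre of its underside, z up through the cap, x and y square to its flat sides. May be absent (None from the start)
- green1: a square white plastic sample bottle with a round green screw cap, 80 mm tall, 42 x 42 mm body up to 56 mm height (corners rounded 4 mm), cap 38 mm across from 61 to 80 mm height, 120 g; origin at the centre of its underside, z up through the cap, x and y square to its flat sides. May be absent (None from the start)
- orange2: a square white plastic sample bottle with a round orange screw cap, 80 mm tall, 42 x 42 mm body up to 56 mm height (corners rounded 4 mm), cap 38 mm across from 61 to 80 mm height, 120 g; origin at the centre of its underside, z up through the cap, x and y square to its flat sides. May be absent (None from the start)
- green2: a square white plastic sample bottle with a round green screw cap, 80 mm tall, 42 x 42 mm body up to 56 mm height (corners rounded 4 mm), cap 38 mm across from 61 to 80 mm height, 120 g; origin at the centre of its underside, z up through the cap, x and y square to its flat sides. May be absent (None from the start)
- orange3: a square white plastic sample bottle with a round orange screw cap, 80 mm tall, 42 x 42 mm body up to 56 mm height (corners rounded 4 mm), cap 38 mm across from 61 to 80 mm height, 120 g; origin at the centre of its underside, z up through the cap, x and y square to its flat sides. May be absent (None from the start)
- green3: a square white plastic sample bottle with a round green screw cap, 80 mm tall, 42 x 42 mm body up to 56 mm height (corners rounded 4 mm), cap 38 mm across from 61 to 80 mm height, 120 g; origin at the centre of its underside, z up through the cap, x and y square to its flat sides. May be absent (None from the start)
- bowl: bystander: yellow bowl of pens, 145 mm across, 70 mm tall (pens to 130 mm), beyond the right-hand tray; origin under its centre
- beaker: bystander: glass beaker, 72 mm across, 100 mm tall, at the far side; origin under its centre
- canister: bystander: small white canister with a red cap, 80 x 110 mm, 120 mm tall, at the far side; origin under its centre
Things that resemble listed ones, but are neither listed nor needed, are in the scene too. Leave any blue or turquoise look-alike of the orange3 alone.

How it is judged:
By the outcome, as a careful person would: the job done as asked, in the order asked, and still so for the second after the job is handed in, with the robot touching nothing.
Of orange1, green1, orange2, green2, orange3, green3 only 4 to 6 are there at a start; the rules pass over those that are not, and their reading is None.
At some moment in a run one of orange1, green1, orange2, green2, orange3, green3 may be knocked a few centimetres aside while the robot is not near it.
It also fails if it takes over 210 s, if anything falls off the work surface, if the arm or the gripper's body presses on something with over 40 N, if the wrist force passes 120 N, or if a joint passes its speed limit or range.

## Working session

There is one attempt and no reset: what is moved stays moved. The work goes in short steps, Python scripts to look and compute and a tool call to move; the robot and the scene stay as the last step left them, time stands still between calls to the robot, and variables do not carry over. Pictures are saved under pics/ and viewed, about 12 in all and at most 16, crops included, and the job is handed in when it is done.

Besides the shell and the picture viewer there is one more tool, called after ">>>" by a JSON object that holds its "op" and its "data", one argument or row to a line. apply_moves: Moves the arm, as the interface text tells. Its arguments: {"type":"object","properties":{"increments":{"type":"array","items":{"type":"object","properties":{"gripper":{"type":"number"},"delta_pos":{"type":"array","items":{"type":"number"}},"dr":{"type":"array","items":{"type":"number"}}}}}},"required":["increments"]}

```bash
ls; mkdir -p pics
cat > h.py <<'E'
import numpy as np, cv2
from workcell import ctrl
def cam(n):
    d=ctrl.get_image(n); R=cv2.Rodrigues(np.array(d['rvec'],float))[0]; t=np.array(d['tvec'],float).ravel()
    d['R']=R; d['t']=t; d['K']=np.array(d['mtx'],float); return d
def save(d,f): cv2.imwrite('pics/'+f,d['img'][:,:,::-1])
def cloud(d):
    z=d['range_z'].astype(float); h,w=z.shape
    u,v=np.meshgrid(np.arange(w),np.arange(h))
    K=d['K']; P=np.stack([(u-K[0,2])/K[0,0]*z,(v-K[1,2])/K[1,1]*z,z],-1)
    W=(P-d['t'])@d['R']; W[z<=0]=np.nan; return W
E
python3 - <<'E'
from h import *
o=ctrl.get_obs(); print(o)
for n in ['top','scene']:
    d=cam(n); save(d,n+'0.png'); print(n,-d['R'].T@d['t'],d['K'][0,0]); np.savez(n+'0.npz',img=d['img'],W=cloud(d))
E
```

```text
pics
{'t': 0.0, 'qpos': array([ 1.22305314e+00,  4.23828813e-01,  1.63066572e+00, -3.50185872e-05,
        1.08859328e+00, -1.89704399e-02]), 'qvel': array([ 6.74363271e-04, -8.46851640e-05, -3.20544777e-04, -1.51771936e-03,
        8.73662577e-04,  9.05366244e-04]), 'joint_torque': array([ 1.57087987e-03, -5.44638026e+01, -2.73661512e+01,  6.45622099e-02,
        2.27061252e-02, -9.61307705e-05]), 'ee_pos': array([201.58748373, 591.03745162, 229.91873273]), 'orientation': array([ 0.25683964,  1.55559778, -0.2591664 ]), 'ft_force': array([ 0.79572519, -0.18285476,  0.9876575 ]), 'moment': array([-0.00010833, -0.06204098,  0.02813333]), 'width': 87.3329746108045}
top [ 440.62005796  -89.15585683 1186.84293344] 376.48150886754013
scene [1196.72461662   48.42206712  986.03299902] 412.21000394374977
```

View pics/top0.png

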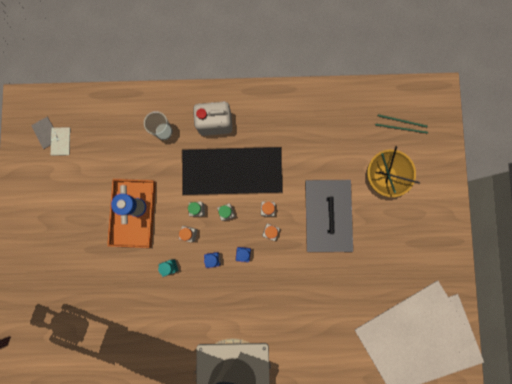

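View pics/scene0.png

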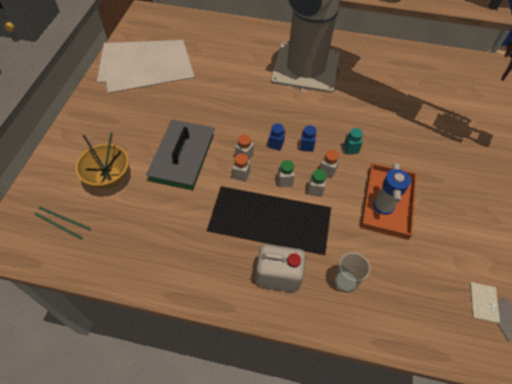

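The top view shows the orange tray with the housing at the left (133,213) and the green tray under the cover at the right (329,216). The mat is centred at (232,171), with green caps at (195,209) and (225,212) and orange caps at (268,209), (272,232) and (186,235). The blue and teal look-alikes are nearer the robot.

```bash
cat >> h.py <<'E'
def blobs(d,lo,hi,amin=20):
    hsv=cv2.cvtColor(d['img'],cv2.COLOR_RGB2HSV); m=cv2.inRange(hsv,np.array(lo),np.array(hi))
    n,l,s,c=cv2.connectedComponentsWithStats(m); W=d['W'] if 'W' in d else cloud(d)
    return [(np.round(c[i]),s[i,4],W[l==i]) for i in range(1,n) if s[i,4]>=amin]
def rect(P):
    (c,s,a)=cv2.minAreaRect(P[:,:2].astype(np.float32)); return np.round(c,1),np.round(s,1),round(a,1)
def ray(d,u,v,z):
    r=d['R'].T@np.array([(u-d['K'][0,2])/d['K'][0,0],(v-d['K'][1,2])/d['K'][1,1],1]); c=-d['R'].T@d['t']
    return (c+r*(z-c[2])/r[2])[:2]
def tool():
    o=ctrl.get_obs(); R=cv2.Rodrigues(np.array(o['orientation']))[0]
    print('t',round(o['t'],2),'p',np.round(o['ee_pos'],1),'w',round(o['width'],1),'F',np.round(o['ft_force'],1),'q',np.round(o['qpos'],2)); print(np.round(R,3)); return o,R
E
python3 - <<'E'
from h import *
tool()
for n in ['top','scene']:
    d=cam(n); W=d['W']=cloud(d); print('==',n)
    for name,lo,hi in [('orange',(3,150,90),(11,255,255)),('green',(55,120,50),(80,255,255)),('blue',(100,150,60),(125,255,255)),('yellow',(18,150,120),(30,255,255)),('red',(0,170,80),(2,255,255)),('red2',(172,150,80),(180,255,255)),('black',(0,0,0),(180,255,32))]:
        for c,a,P in blobs(d,lo,hi,25):
            P=P[~np.isnan(P[:,0])]
            if len(P)<10 or abs(P[:,1].mean())>520 or P[:,0].mean()<250: continue
            z=np.percentile(P[:,2],[5,50,95]).round(); top=P[P[:,2]>z[2]-6]
            print(name,c,a,'med',np.median(P[:,:2],0).round(),'z',z,'rect',rect(P),'toprect',rect(top) if len(top)>3 else '')
    # cover plate + canister/beaker by height
    x,y,z=W[...,0],W[...,1],W[...,2]
    m=(z>27)&(z<45)&(x>300)&(x<620)&(y<-200)&(y>-480); m=cv2.morphologyEx(m.astype(np.uint8),cv2.MORPH_OPEN,np.ones((5,5))).astype(bool)
    print('cover',rect(W[m]),np.median(z[m]))
    m=(z>90)&(z<150)&(x>600)&(x<800)&(y<60)&(y>-200); print('canister',rect(W[m]),W[m].min(0).round(),W[m].max(0).round())
    m=(z>105)&(z<160)&(x>300)&(x<600)&(y>100)&(y<450); m=cv2.morphologyEx(m.astype(np.uint8),cv2.MORPH_OPEN,np.ones((2,2))).astype(bool);print('housing',rect(W[m]),np.median(W[m],0).round(1),W[m].max(0).round())
E
```

```text
t 0.1 p [201.6 591.1 230. ] w 87.7 F [0.9 1.  0.9] q [ 1.22  0.42  1.63 -0.    1.09 -0.02]
[[-0.     0.323  0.946]
 [-0.001  0.946 -0.323]
 [-1.    -0.001  0.   ]]
== top
orange [116. 181.] 26 med [612. 355.] z [10. 28. 32.] rect (array([612. , 353.9]), array([13.8, 31.3]), 22.7) toprect (array([610.7, 353.3]), array([10.8, 31.3]), 22.7)
orange [145. 211.] 155 med [506. 268.] z [ 0.  5. 29.] rect (array([520.4, 273.7]), array([ 65.4, 104.6]), 88.1) toprect (array([504.4, 243.7]), array([62. ,  6.4]), 0.1)
green [194. 208.] 72 med [516. 101.] z [76. 79. 82.] rect (array([516.1, 100.5]), array([30.9, 26.2]), 62.5) toprect (array([516.1, 100.5]), array([30.9, 26.2]), 62.5)
green [225. 211.] 74 med [505.   9.] z [76. 79. 83.] rect (array([505. ,   9.8]), array([29.5, 25. ]), 62.4) toprect (array([505. ,   9.8]), array([29.5, 25. ]), 62.4)
blue [123. 204.] 251 med [527. 285.] z [134. 139. 142.] rect (array([527.9, 293.6]), array([57.4, 51.1]), 88.1) toprect (array([527.9, 293.7]), array([57.2, 51. ]), 89.0)
blue [243. 254.] 146 med [379. -41.] z [54. 79. 83.] rect (array([378.4, -40.8]), 
[... 4842 characters left out ...]
ect (array([661.3, 118. ]), array([20. , 59.6]), 50.2) toprect (array([661.3, 118. ]), array([20. , 59.5]), 50.2)
black [268. 234.] 26 med [687.   0.] z [2. 4. 7.] rect (array([687.8,  -0.7]), array([13.8, 37. ]), 6.9) toprect (array([687.8,  -0.7]), array([13.8, 37. ]), 6.9)
black [295. 244.] 27 med [703.  74.] z [1. 4. 8.] rect (array([702.1,  74.4]), array([10.5, 32.3]), 3.7) toprect (array([701.8,  74.4]), array([ 9.8, 32.3]), 3.7)
cover (array([ 489.4, -351. ]), array([240.1, 222. ]), 88.8) 36.22519324246953
canister (array([780.1,  26.2]), array([40. , 67.4]), 0.2) [760.  -8.  90.] [800.  60. 124.]
housing (array([482. , 322.3]), array([ 58.6, 214.7]), 64.6) [nan nan nan] [nan nan nan]
```

>>> {"op": "apply_moves", "data": {
  "increments": [
    {"gripper":100,"delta_pos":[0,0,0],"dr":[-0.11,0,0]},
    {"gripper":100,"delta_pos":[0,0,0],"dr":[-0.11,0,0]},
    {"gripper":100,"delta_pos":[0,0,0],"dr":[-0.11,0,0]},
    {"gripper":100,"delta_pos":[0,-2.4,2.7],"dr":[0,0,0]},
    {"gripper":100,"delta_pos":[0,-2.4,2.7],"dr":[0,0,0]}
  ]
}}

```text
t: 0.62
ee_pos: [255.3, 543.8, 230.4]
orientation: [-0.004, 1.571, 0.004]
ft_force: [1.0, -0.2, 0.3]
width: 87.8
```

>>> {"op": "apply_moves", "data": {
  "increments": [
    {"gripper":100,"delta_pos":[0,-2.4,2.7],"dr":[0,0,0]},
    {"gripper":100,"delta_pos":[0,-2.4,2.7],"dr":[0,0,0]},
    {"gripper":100,"delta_pos":[0,-2.4,2.7],"dr":[0,0,0]},
    {"gripper":100,"delta_pos":[0,-2.4,2.7],"dr":[0,0,0]},
    {"gripper":100,"delta_pos":[0,-2.4,2.7],"dr":[0,0,0]}
  ]
}}

```text
t: 1.03
ee_pos: [392.0, 422.4, 230.6]
orientation: [-0.001, 1.571, 0.001]
ft_force: [0.4, 0.9, 0.7]
width: 88.1
```

>>> {"op": "apply_moves", "data": {
  "increments": [
    {"gripper":100,"delta_pos":[0,-2.4,2.7],"dr":[0,0,0]},
    {"gripper":100,"delta_pos":[0,-2.4,2.7],"dr":[0,0,0]},
    {"gripper":100,"delta_pos":[0,-2.4,2.7],"dr":[0,0,0]},
    {"gripper":100,"delta_pos":[0,0,0],"dr":[0,0,0]},
    {"gripper":100,"delta_pos":[0,0,0],"dr":[0,0,0]}
  ]
}}

```text
t: 1.45
ee_pos: [473.1, 350.6, 230.4]
orientation: [0.002, 1.571, -0.002]
ft_force: [-0.5, 0.3, -0.8]
width: 88.1
```

Run:
```python
from h import *
tool()
d=cam('wrist'); save(d,'w1.png'); print(-d['R'].T@d['t'])
z=np.load('top0.npz'); img,W=z['img'],z['W']
m=(img.max(2)<50)&(W[...,0]>540)&(W[...,0]<760)&(abs(W[...,1]+14)<220)&(abs(W[...,2])<15)
m=cv2.morphologyEx(m.astype(np.uint8),cv2.MORPH_OPEN,np.ones((3,3))).astype(bool); print('mat',rect(W[m]))
hsv=cv2.cvtColor(img,cv2.COLOR_RGB2HSV)
m=(hsv[...,0]<15)&(hsv[...,1]>170)&(W[...,1]>200)&(W[...,1]<420)&(W[...,2]>22)&(W[...,2]<38); print('otray rim',rect(W[m]))
```

```text
t 1.45 p [473.1 350.6 230.4] w 88.1 F [-0.5  0.3 -0.8] q [ 0.62  0.37  1.71  0.    1.06 -0.95]
[[-0.     0.002  1.   ]
 [-0.     1.    -0.002]
 [-1.    -0.    -0.   ]]
[401.16768203 350.83764648 384.45420436]
mat (array([639.3,  -6.5]), array([142.2, 313. ]), 0.2)
otray rim (array([510. , 307.9]), array([131.3, 207.3]), 86.5)
```

View pics/w1.png

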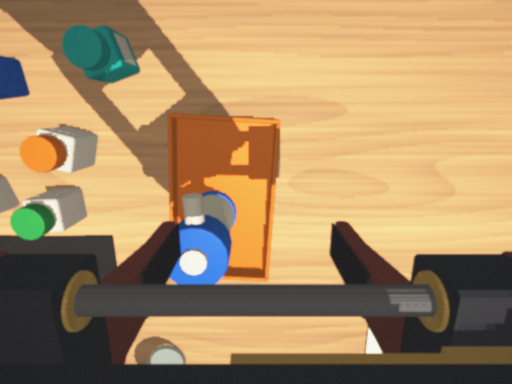

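The wrist view shows the housing boss at (194,263) and its near stub at (193,207), pointing along image up, which is -x. The orange tray is around (225,195).

Run:
```python
from h import *
d=cam('wrist'); W=cloud(d); hsv=cv2.cvtColor(d['img'],cv2.COLOR_RGB2HSV)
b=ray(d,194,263,141); print('boss',b,'stub end',ray(d,193,196,124))
m=(hsv[...,1]<70)&(hsv[...,2]>90); s=m[190:232,178:210]; 
P=W[190:222,178:210][m[190:222,178:210]]; P=P[(P[:,2]>100)&(P[:,2]<135)]; print('stub',len(P),P.mean(0),rect(P))
P=W[240:290,165:230][m[240:290,165:230]]; P=P[P[:,2]>132]; print('boss pc',P.mean(0),len(P))
d2=cam('scene');W2=cloud(d2);h2=cv2.cvtColor(d2['img'],cv2.COLOR_RGB2HSV)
m=(h2[...,1]<70)&(h2[...,2]>120);sl=np.s_[160:210,375:415]
P=W2[sl][m[sl]]; z=P[:,2]; print('sc boss',P[z>136].mean(0)); Q=P[(z>105)&(z<133)]; A=Q[Q[:,0]<505]; B=Q[Q[:,0]>550]; print('sc stubs',len(A),A.mean(0) if len(A) else '',len(B),B.mean(0) if len(B) else '')
```

```text
boss [531.00691684 296.98341017] stub end [473.35498007 295.83980531]
stub 511 [483.9911858  295.34178446 127.75872879] (array([488.8, 290.6]), array([29. , 24.3]), 2.0)
boss pc [527.62416259 296.6853109  147.29949963] 585
sc boss [528.456317   297.30493394 145.44060475]
sc stubs 0  45 [572.59705693 298.01575056 130.17035924]
```

>>> {"op": "apply_moves", "data": {
  "increments": [
    {"gripper":100,"delta_pos":[0,-1.8,1.8],"dr":[0,0,0]},
    {"gripper":100,"delta_pos":[0,-1.8,1.8],"dr":[0,0,0]},
    {"gripper":100,"delta_pos":[0,-1.8,1.9],"dr":[0,0,0]},
    {"gripper":100,"delta_pos":[1.5,0,0],"dr":[0,0,0]},
    {"gripper":100,"delta_pos":[1.5,0,0],"dr":[0,0,0]}
  ]
}}

```text
t: 2.02
ee_pos: [527.8, 298.7, 201.2]
orientation: [-0.0, 1.569, 0.002]
ft_force: [-0.2, -0.5, -1.0]
width: 87.8
```

>>> {"op": "apply_moves", "data": {
  "increments": [
    {"gripper":100,"delta_pos":[2,0,0],"dr":[0,0,0]},
    {"gripper":100,"delta_pos":[2,0,0],"dr":[0,0,0]},
    {"gripper":100,"delta_pos":[2,0,0],"dr":[0,0,0]},
    {"gripper":100,"delta_pos":[2,0,0],"dr":[0,0,0]},
    {"gripper":100,"delta_pos":[1.1,0,0],"dr":[0,0,0]}
  ]
}}

```text
t: 2.43
ee_pos: [525.1, 298.8, 107.5]
orientation: [-0.004, 1.573, 0.002]
ft_force: [-0.0, -0.2, 0.5]
width: 87.5
```

>>> {"op": "apply_moves", "data": {
  "increments": [
    {"gripper":100,"delta_pos":[0,0,0],"dr":[0,0,0]},
    {"gripper":0,"delta_pos":[0,0,0],"dr":[0,0,0]},
    {"gripper":0,"delta_pos":[0,0,0],"dr":[0,0,0]},
    {"gripper":0,"delta_pos":[0,0,0],"dr":[0,0,0]},
    {"gripper":0,"delta_pos":[0,0,0],"dr":[0,0,0]}
  ]
}}

```text
t: 2.85
ee_pos: [527.7, 298.3, 110.9]
orientation: [-0.001, 1.569, 0.002]
ft_force: [0.3, -0.9, 0.9]
width: 64.7
```

>>> {"op": "apply_moves", "data": {
  "increments": [
    {"gripper":0,"delta_pos":[0,0,0],"dr":[0,0,0]},
    {"gripper":0,"delta_pos":[0,0,0],"dr":[0,0,0]},
    {"gripper":0,"delta_pos":[0,0,0],"dr":[0,0,0]},
    {"gripper":0,"delta_pos":[-0.5,0,0],"dr":[0,0,0]},
    {"gripper":0,"delta_pos":[-0.5,0,0],"dr":[0,0,0]}
  ]
}}

```text
t: 3.27
ee_pos: [526.6, 297.6, 119.5]
orientation: [-0.001, 1.572, 0.0]
ft_force: [0.3, -0.2, -3.8]
width: 62.0
```

>>> {"op": "apply_moves", "data": {
  "increments": [
    {"gripper":0,"delta_pos":[-1.5,0,0],"dr":[0,0,0]},
    {"gripper":0,"delta_pos":[-2.3,0,0],"dr":[0,0,0]},
    {"gripper":0,"delta_pos":[-2.5,0,0],"dr":[0,0,0]},
    {"gripper":0,"delta_pos":[-2.3,0,0],"dr":[0,0,0]},
    {"gripper":0,"delta_pos":[-1.4,0,0],"dr":[0,0,0]}
  ]
}}

```text
t: 3.68
ee_pos: [527.6, 298.2, 222.2]
orientation: [0.0, 1.569, 0.002]
ft_force: [0.8, 0.5, -3.3]
width: 61.9
```

>>> {"op": "apply_moves", "data": {
  "increments": [
    {"gripper":0,"delta_pos":[0,-0.7,0.5],"dr":[0,0,0]},
    {"gripper":0,"delta_pos":[0,-1.5,1.0],"dr":[0,0,0]},
    {"gripper":0,"delta_pos":[0,-2.3,1.4],"dr":[0,0,0]},
    {"gripper":0,"delta_pos":[0,-2.4,1.4],"dr":[0,0,0]},
    {"gripper":0,"delta_pos":[0,-2.4,1.4],"dr":[0,0,0]}
  ]
}}

```text
t: 4.1
ee_pos: [584.0, 203.4, 218.2]
orientation: [-0.002, 1.573, 0.001]
ft_force: [-0.2, 0.3, -3.1]
width: 62.0
```

>>> {"op": "apply_moves", "data": {
  "increments": [
    {"gripper":0,"delta_pos":[0,-2.4,1.4],"dr":[0,0,0]},
    {"gripper":0,"delta_pos":[0,-2.4,1.4],"dr":[0,0,0]},
    {"gripper":0,"delta_pos":[0,-2.3,1.4],"dr":[0,0,0]},
    {"gripper":0,"delta_pos":[0,-1.5,1.0],"dr":[0,0,0]},
    {"gripper":0,"delta_pos":[0,-0.7,0.5],"dr":[0,0,0]}
  ]
}}

```text
t: 4.52
ee_pos: [641.9, 109.1, 218.1]
orientation: [0.0, 1.572, -0.001]
ft_force: [0.3, -0.0, -3.1]
width: 62.3
```

>>> {"op": "apply_moves", "data": {
  "increments": [
    {"gripper":0,"delta_pos":[1.5,0,0],"dr":[0,0,0]},
    {"gripper":0,"delta_pos":[2,0,0],"dr":[0,0,0]},
    {"gripper":0,"delta_pos":[2,0,0],"dr":[0,0,0]},
    {"gripper":0,"delta_pos":[1.5,0,0],"dr":[0,0,0]},
    {"gripper":0,"delta_pos":[0,0,0],"dr":[0,0,0]}
  ]
}}

```text
t: 4.93
ee_pos: [638.2, 111.7, 145.1]
orientation: [-0.002, 1.579, 0.0]
ft_force: [-0.9, -0.4, -3.6]
width: 62.2
```

Run:
```python
from h import *
tool(); d=cam('scene'); save(d,'s2.png')
```

```text
t 4.93 p [638.2 111.7 145.1] w 62.2 F [-0.9 -0.4 -3.6] q [ 0.15  0.56  1.63  0.    0.96 -1.42]
[[-0.008 -0.001  1.   ]
 [-0.001  1.     0.001]
 [-1.    -0.001 -0.008]]
```

View pics/s2.png

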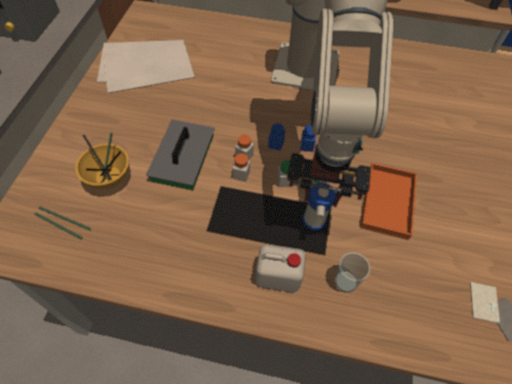

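The housing is held upright over the mat's left end at (318,205), clear of the beaker at (350,270).

>>> {"op": "apply_moves", "data": {
  "increments": [
    {"gripper":0,"delta_pos":[0,0,0],"dr":[0,0,0]},
    {"gripper":0,"delta_pos":[1,0,0],"dr":[0,0,0]},
    {"gripper":0,"delta_pos":[1,0,0],"dr":[0,0,0]},
    {"gripper":0,"delta_pos":[0.8,0,0],"dr":[0,0,0]},
    {"gripper":0,"delta_pos":[0,0,0],"dr":[0,0,0]}
  ]
}}

```text
t: 5.4
ee_pos: [640.1, 111.9, 119.6]
orientation: [-0.001, 1.574, 0.001]
ft_force: [-0.4, -0.6, -3.2]
width: 62.0
```

>>> {"op": "apply_moves", "data": {
  "increments": [
    {"gripper":0,"delta_pos":[0.3,0,0],"dr":[0,0,0]},
    {"gripper":0,"delta_pos":[0.3,0,0],"dr":[0,0,0]},
    {"gripper":0,"delta_pos":[0,0,0],"dr":[0,0,0]},
    {"gripper":0,"delta_pos":[0,0,0],"dr":[0,0,0]},
    {"gripper":0,"delta_pos":[0,0,0],"dr":[0,0,0]}
  ]
}}

```text
t: 5.82
ee_pos: [641.6, 112.1, 115.9]
orientation: [-0.001, 1.57, 0.001]
ft_force: [-0.2, 0.5, -4.6]
width: 62.0
```

>>> {"op": "apply_moves", "data": {
  "increments": [
    {"gripper":0,"delta_pos":[0.2,0,0],"dr":[0,0,0]},
    {"gripper":0,"delta_pos":[0.2,0,0],"dr":[0,0,0]},
    {"gripper":0,"delta_pos":[0.1,0,0],"dr":[0,0,0]},
    {"gripper":0,"delta_pos":[0,0,0],"dr":[0,0,0]},
    {"gripper":0,"delta_pos":[0,0,0],"dr":[0,0,0]}
  ]
}}

```text
t: 6.23
ee_pos: [641.3, 112.0, 110.6]
orientation: [-0.001, 1.571, 0.001]
ft_force: [0.2, -0.3, -3.2]
width: 61.8
```

>>> {"op": "apply_moves", "data": {
  "increments": [
    {"gripper":0,"delta_pos":[0.1,0,0],"dr":[0,0,0]},
    {"gripper":0,"delta_pos":[0,0,0],"dr":[0,0,0]},
    {"gripper":0,"delta_pos":[0,0,0],"dr":[0,0,0]},
    {"gripper":0,"delta_pos":[0,0,0],"dr":[0,0,0]},
    {"gripper":0,"delta_pos":[0,0,0],"dr":[0,0,0]}
  ]
}}

```text
t: 6.65
ee_pos: [641.5, 112.1, 109.8]
orientation: [-0.001, 1.57, 0.001]
ft_force: [0.7, 0.2, -1.2]
width: 61.7
```

>>> {"op": "apply_moves", "data": {
  "increments": [
    {"gripper":0,"delta_pos":[0.1,0,0],"dr":[0,0,0]},
    {"gripper":0,"delta_pos":[0,0,0],"dr":[0,0,0]},
    {"gripper":0,"delta_pos":[0,0,0],"dr":[0,0,0]},
    {"gripper":100,"delta_pos":[0,0,0],"dr":[0,0,0]},
    {"gripper":100,"delta_pos":[0,0,0],"dr":[0,0,0]}
  ]
}}

```text
t: 7.07
ee_pos: [641.5, 112.1, 108.8]
orientation: [-0.001, 1.57, 0.001]
ft_force: [0.5, 0.0, 0.2]
width: 72.1
```

>>> {"op": "apply_moves", "data": {
  "increments": [
    {"gripper":100,"delta_pos":[0,0,0],"dr":[0,0,0]},
    {"gripper":100,"delta_pos":[0,0,0],"dr":[0,0,0]},
    {"gripper":100,"delta_pos":[0,0,0],"dr":[0,0,0]},
    {"gripper":100,"delta_pos":[0,0,0],"dr":[0,0,0]},
    {"gripper":100,"delta_pos":[0,0,0],"dr":[0,0,0]}
  ]
}}

```text
t: 7.48
ee_pos: [641.3, 112.1, 108.6]
orientation: [-0.001, 1.571, 0.001]
ft_force: [-0.2, 0.3, 0.0]
width: 87.8
```

>>> {"op": "apply_moves", "data": {
  "increments": [
    {"gripper":100,"delta_pos":[-2,0,0],"dr":[0,0,0]},
    {"gripper":100,"delta_pos":[-2.5,0,0],"dr":[0,0,0]},
    {"gripper":100,"delta_pos":[-2.5,0,0],"dr":[0,0,0]},
    {"gripper":100,"delta_pos":[-2.5,0,0],"dr":[0,0,0]},
    {"gripper":100,"delta_pos":[-2.5,0,0],"dr":[0,0,0]}
  ]
}}

```text
t: 7.9
ee_pos: [641.2, 112.0, 229.7]
orientation: [-0.001, 1.571, 0.001]
ft_force: [0.6, 0.7, -0.6]
width: 87.5
```

>>> {"op": "apply_moves", "data": {
  "increments": [
    {"gripper":60,"delta_pos":[0,-3.4,-1.3],"dr":[0,0,0]},
    {"gripper":60,"delta_pos":[0,-3.4,-1.2],"dr":[0,0,0]},
    {"gripper":60,"delta_pos":[0,-3.4,-1.3],"dr":[0,0,0]},
    {"gripper":60,"delta_pos":[0,-3.4,-1.2],"dr":[0,0,0]},
    {"gripper":60,"delta_pos":[0,-3.4,-1.3],"dr":[0,0,0]}
  ]
}}

```text
t: 8.32
ee_pos: [577.9, -59.3, 228.8]
orientation: [-0.001, 1.57, 0.001]
ft_force: [-0.0, -0.2, -0.6]
width: 57.6
```

>>> {"op": "apply_moves", "data": {
  "increments": [
    {"gripper":60,"delta_pos":[0,-3.4,-1.3],"dr":[0,0,0]},
    {"gripper":60,"delta_pos":[0,-3.4,-1.2],"dr":[0,0,0]},
    {"gripper":60,"delta_pos":[0,-3.4,-1.3],"dr":[0,0,0]},
    {"gripper":60,"delta_pos":[0,-3.4,-1.2],"dr":[0,0,0]},
    {"gripper":60,"delta_pos":[0,-3.4,-1.3],"dr":[0,0,0]}
  ]
}}

```text
t: 8.73
ee_pos: [515.0, -229.6, 228.8]
orientation: [-0.001, 1.57, 0.001]
ft_force: [1.1, -0.6, 0.9]
width: 52.8
```

>>> {"op": "apply_moves", "data": {
  "increments": [
    {"gripper":60,"delta_pos":[0,-3.4,-1.3],"dr":[0,0,0]},
    {"gripper":60,"delta_pos":[0,-3.4,-1.2],"dr":[0,0,0]},
    {"gripper":60,"delta_pos":[0,0,0],"dr":[0,0,0]},
    {"gripper":60,"delta_pos":[0,0,0],"dr":[0,0,0]},
    {"gripper":60,"delta_pos":[0,0,0],"dr":[0,0,0]}
  ]
}}

```text
t: 9.15
ee_pos: [490.8, -295.8, 228.6]
orientation: [0.0, 1.571, 0.001]
ft_force: [-0.1, -0.1, -0.1]
width: 53.0
```

Run:
```python
from h import *
tool(); d=cam('wrist'); W=cloud(d); save(d,'w3.png')
m=(W[...,2]>70)&(W[...,2]<92)&(abs(W[...,0]-490)<90)&(abs(W[...,1]+301)<50)&(d['img'].max(2)<80)
print('handle',rect(W[m]),np.nanmedian(W[m],0),m.sum())
```

```text
t 9.15 p [ 490.8 -295.8  228.6] w 53.0 F [-0.1 -0.1 -0.1] q [-0.56  0.35  1.75  0.    1.04 -2.13]
[[-0. -0.  1.]
 [ 0.  1.  0.]
 [-1.  0. -0.]]
handle (array([ 489.1, -302.3]), array([ 13.2, 107.4]), 89.4) [ 482.86463826 -302.63695979   79.72829301] 1280
```

View pics/w3.png

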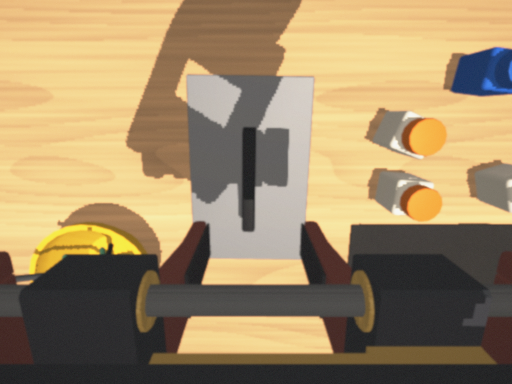

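The handle is centred in the wrist view at (249,178), straight along world x and clear of the bowl. I'll move in and grasp it.

>>> {"op": "apply_moves", "data": {
  "increments": [
    {"gripper":60,"delta_pos":[2,-0.7,-0.1],"dr":[0,0,0]},
    {"gripper":60,"delta_pos":[3,0,0],"dr":[0,0,0]},
    {"gripper":60,"delta_pos":[3,0,0],"dr":[0,0,0]},
    {"gripper":60,"delta_pos":[3,0,0],"dr":[0,0,0]},
    {"gripper":60,"delta_pos":[2,0,0],"dr":[0,0,0]}
  ]
}}

```text
t: 9.62
ee_pos: [489.6, -300.8, 96.3]
orientation: [-0.002, 1.573, 0.004]
ft_force: [0.3, 0.4, -0.5]
width: 52.9
```

>>> {"op": "apply_moves", "data": {
  "increments": [
    {"gripper":60,"delta_pos":[1.8,0,0],"dr":[0,0,0]},
    {"gripper":60,"delta_pos":[1.2,0,0],"dr":[0,0,0]},
    {"gripper":60,"delta_pos":[0.7,0,0],"dr":[0,0,0]},
    {"gripper":60,"delta_pos":[0,0,0],"dr":[0,0,0]},
    {"gripper":60,"delta_pos":[0,0,0],"dr":[0,0,0]}
  ]
}}

```text
t: 10.03
ee_pos: [490.4, -302.8, 62.1]
orientation: [-0.002, 1.57, 0.001]
ft_force: [0.4, 0.3, 0.6]
width: 52.6
```

>>> {"op": "apply_moves", "data": {
  "increments": [
    {"gripper":0,"delta_pos":[0,0,0],"dr":[0,0,0]},
    {"gripper":0,"delta_pos":[0,0,0],"dr":[0,0,0]},
    {"gripper":0,"delta_pos":[0,0,0],"dr":[0,0,0]},
    {"gripper":0,"delta_pos":[0,0,0],"dr":[0,0,0]},
    {"gripper":0,"delta_pos":[0,0,0],"dr":[0,0,0]}
  ]
}}

```text
t: 10.45
ee_pos: [490.0, -303.3, 62.2]
orientation: [-0.001, 1.57, 0.0]
ft_force: [0.2, -0.0, -0.6]
width: 23.1
```

>>> {"op": "apply_moves", "data": {
  "increments": [
    {"gripper":0,"delta_pos":[0,0,0],"dr":[0,0,0]},
    {"gripper":0,"delta_pos":[0,0,0],"dr":[0,0,0]},
    {"gripper":0,"delta_pos":[0,0,0],"dr":[0,0,0]},
    {"gripper":0,"delta_pos":[0,0,0],"dr":[0,0,0]},
    {"gripper":0,"delta_pos":[0,0,0],"dr":[0,0,0]}
  ]
}}

```text
t: 10.87
ee_pos: [489.9, -303.2, 61.9]
orientation: [-0.001, 1.571, 0.001]
ft_force: [-0.6, 0.2, 3.7]
width: 13.3
```

>>> {"op": "apply_moves", "data": {
  "increments": [
    {"gripper":0,"delta_pos":[-0.5,0,0],"dr":[0,0,0]},
    {"gripper":0,"delta_pos":[-1,0,0],"dr":[0,0,0]},
    {"gripper":0,"delta_pos":[-1.5,0,0],"dr":[0,0,0]},
    {"gripper":0,"delta_pos":[-2,0,0],"dr":[0,0,0]},
    {"gripper":0,"delta_pos":[-2,0,0],"dr":[0,0,0]}
  ]
}}

```text
t: 11.28
ee_pos: [489.4, -302.9, 132.4]
orientation: [-0.001, 1.572, 0.002]
ft_force: [0.8, -0.3, -1.0]
width: 13.7
```

>>> {"op": "apply_moves", "data": {
  "increments": [
    {"gripper":0,"delta_pos":[-2,0,0],"dr":[0,0,0]},
    {"gripper":0,"delta_pos":[-2,0,0],"dr":[0,0,0]},
    {"gripper":0,"delta_pos":[-2,0,0],"dr":[0,0,0]},
    {"gripper":0,"delta_pos":[-2,0,0],"dr":[0,0,0]},
    {"gripper":0,"delta_pos":[-1,0,0],"dr":[0,0,0]}
  ]
}}

```text
t: 11.7
ee_pos: [490.6, -303.6, 224.7]
orientation: [-0.003, 1.568, -0.0]
ft_force: [1.1, 0.3, -2.1]
width: 13.9
```

>>> {"op": "apply_moves", "data": {
  "increments": [
    {"gripper":0,"delta_pos":[0,0.7,0.4],"dr":[0,0,0]},
    {"gripper":0,"delta_pos":[0,1.6,1.0],"dr":[0,0,0]},
    {"gripper":0,"delta_pos":[0,2.3,1.4],"dr":[0,0,0]},
    {"gripper":0,"delta_pos":[0,2.7,1.6],"dr":[0,0,0]},
    {"gripper":0,"delta_pos":[0,2.7,1.6],"dr":[0,0,0]}
  ]
}}

```text
t: 12.12
ee_pos: [549.5, -201.5, 220.3]
orientation: [0.001, 1.573, 0.001]
ft_force: [0.9, 0.1, -2.4]
width: 13.5
```

>>> {"op": "apply_moves", "data": {
  "increments": [
    {"gripper":0,"delta_pos":[0,2.7,1.6],"dr":[0,0,0]},
    {"gripper":0,"delta_pos":[0,2.7,1.6],"dr":[0,0,0]},
    {"gripper":0,"delta_pos":[0,2.7,1.6],"dr":[0,0,0]},
    {"gripper":0,"delta_pos":[0,2.7,1.6],"dr":[0,0,0]},
    {"gripper":0,"delta_pos":[0,2.3,1.5],"dr":[0,0,0]}
  ]
}}

```text
t: 12.53
ee_pos: [628.5, -69.3, 220.0]
orientation: [-0.001, 1.573, 0.002]
ft_force: [0.0, -0.5, -2.0]
width: 13.6
```

>>> {"op": "apply_moves", "data": {
  "increments": [
    {"gripper":0,"delta_pos":[0,1.4,0.8],"dr":[0,0,0]},
    {"gripper":0,"delta_pos":[0,0.6,0.4],"dr":[0,0,0]},
    {"gripper":0,"delta_pos":[0,0,0],"dr":[0.05,0,0]},
    {"gripper":0,"delta_pos":[0,0,0],"dr":[0.1,0,0]},
    {"gripper":0,"delta_pos":[0,0,0],"dr":[0.11,0,0]}
  ]
}}

```text
t: 12.95
ee_pos: [639.7, -52.5, 220.8]
orientation: [0.207, 1.563, -0.207]
ft_force: [-0.5, -0.7, -2.6]
width: 13.9
```

>>> {"op": "apply_moves", "data": {
  "increments": [
    {"gripper":0,"delta_pos":[0,0,0],"dr":[0.11,0,0]},
    {"gripper":0,"delta_pos":[0,0,0],"dr":[0.11,0,0]},
    {"gripper":0,"delta_pos":[0,0,0],"dr":[0.11,0,0]},
    {"gripper":0,"delta_pos":[0,0,0],"dr":[0.11,0,0]},
    {"gripper":0,"delta_pos":[0,0,0],"dr":[0.11,0,0]}
  ]
}}

```text
t: 13.37
ee_pos: [639.6, -53.0, 220.9]
orientation: [0.636, 1.477, -0.638]
ft_force: [0.5, -0.2, -3.1]
width: 13.5
```

>>> {"op": "apply_moves", "data": {
  "increments": [
    {"gripper":0,"delta_pos":[0,0,0],"dr":[0.11,0,0]},
    {"gripper":0,"delta_pos":[0,0,0],"dr":[0.11,0,0]},
    {"gripper":0,"delta_pos":[0,0,0],"dr":[0.11,0,0]},
    {"gripper":0,"delta_pos":[0,0,0],"dr":[0.11,0,0]},
    {"gripper":0,"delta_pos":[0,0,0],"dr":[0.11,0,0]}
  ]
}}

```text
t: 13.78
ee_pos: [639.6, -53.0, 220.9]
orientation: [1.056, 1.301, -1.058]
ft_force: [0.2, -0.1, -2.6]
width: 14.0
```

>>> {"op": "apply_moves", "data": {
  "increments": [
    {"gripper":0,"delta_pos":[0,0,0],"dr":[0.11,0,0]},
    {"gripper":0,"delta_pos":[0,0,0],"dr":[0.08,0,0]},
    {"gripper":0,"delta_pos":[0,0,0],"dr":[0,0,0]},
    {"gripper":0,"delta_pos":[0,0,0],"dr":[0,0,0]},
    {"gripper":0,"delta_pos":[0,0,0],"dr":[0,0,0]}
  ]
}}

```text
t: 14.2
ee_pos: [640.1, -52.4, 221.3]
orientation: [1.191, 1.221, -1.192]
ft_force: [0.4, 0.0, -2.1]
width: 13.9
```

Run:
```python
from h import *
tool(); d=cam('scene'); W=cloud(d); save(d,'s4.png')
z=W[...,2]; g=(d['img'].max(2).astype(int)-d['img'].min(2))<25
m=(z>160)&(z<200)&(W[...,0]>540)&(W[...,0]<740)&(abs(W[...,1]+52)<140)&g
m=cv2.morphologyEx(m.astype(np.uint8),cv2.MORPH_OPEN,np.ones((3,3))).astype(bool)
print('plate',rect(W[m]),np.percentile(z[m],[2,50,98]))
m=(z>1)&(z<9)&(W[...,0]>540)&(W[...,0]<740)&(W[...,1]>-200)&(W[...,1]<200)&(d['img'].max(2)<60); m=cv2.morphologyEx(m.astype(np.uint8),cv2.MORPH_OPEN,np.ones((3,3))).astype(bool); print('mat',rect(W[m]))
```

```text
t 14.2 p [640.1 -52.4 221.3] w 13.9 F [ 0.4  0.  -2.1] q [-0.1   0.46  1.6  -0.    1.09 -0.12]
[[-0.001  1.     0.024]
 [-0.     0.024 -1.   ]
 [-1.    -0.001  0.   ]]
plate (array([640.9, -50.7]), array([141. , 217.9]), 0.2) [192.31713027 195.64745744 198.52867788]
mat (array([641.5,  -6.4]), array([144.4, 317.8]), 0.2)
```

View pics/s4.png

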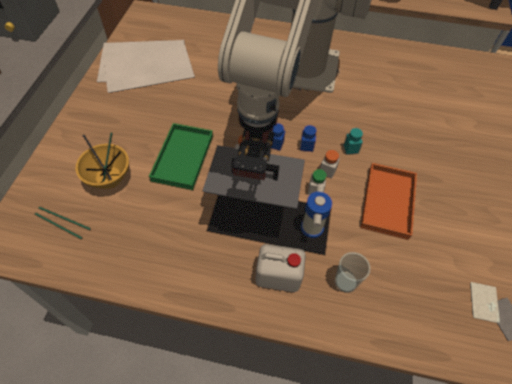

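The cover is level over the mat in the scene view (255,175), aligned within 0.2°. Both trays are empty and the housing stands at (317,215). I'll lower it.

>>> {"op": "apply_moves", "data": {
  "increments": [
    {"gripper":0,"delta_pos":[1.5,0,0],"dr":[0,0,0]},
    {"gripper":0,"delta_pos":[2.5,0,0],"dr":[0,0,0]},
    {"gripper":0,"delta_pos":[2.5,0,0],"dr":[0,0,0]},
    {"gripper":0,"delta_pos":[2.5,0,0],"dr":[0,0,0]},
    {"gripper":0,"delta_pos":[2.5,0,0],"dr":[0,0,0]}
  ]
}}

```text
t: 14.67
ee_pos: [640.6, -52.1, 105.7]
orientation: [1.192, 1.22, -1.192]
ft_force: [0.2, -0.5, -2.5]
width: 14.0
```

>>> {"op": "apply_moves", "data": {
  "increments": [
    {"gripper":0,"delta_pos":[2,0,0],"dr":[0,0,0]},
    {"gripper":0,"delta_pos":[2,0,0],"dr":[0,0,0]},
    {"gripper":0,"delta_pos":[1.3,0,0],"dr":[0,0,0]},
    {"gripper":0,"delta_pos":[0.7,0,0],"dr":[0,0,0]},
    {"gripper":0,"delta_pos":[0,0,0],"dr":[0,0,0]}
  ]
}}

```text
t: 15.08
ee_pos: [639.7, -51.9, 45.2]
orientation: [1.192, 1.222, -1.194]
ft_force: [-0.9, 0.4, -2.8]
width: 13.9
```

>>> {"op": "apply_moves", "data": {
  "increments": [
    {"gripper":0,"delta_pos":[0.2,0,0],"dr":[0,0,0]},
    {"gripper":0,"delta_pos":[0.2,0,0],"dr":[0,0,0]},
    {"gripper":0,"delta_pos":[0.2,0,0],"dr":[0,0,0]},
    {"gripper":0,"delta_pos":[0,0,0],"dr":[0,0,0]},
    {"gripper":0,"delta_pos":[0,0,0],"dr":[0,0,0]}
  ]
}}

```text
t: 15.5
ee_pos: [640.9, -52.0, 41.2]
orientation: [1.193, 1.219, -1.192]
ft_force: [0.6, -0.1, -1.2]
width: 13.8
```

>>> {"op": "apply_moves", "data": {
  "increments": [
    {"gripper":0,"delta_pos":[0.2,0,0],"dr":[0,0,0]},
    {"gripper":0,"delta_pos":[0.2,0,0],"dr":[0,0,0]},
    {"gripper":0,"delta_pos":[0.1,0,0],"dr":[0,0,0]},
    {"gripper":0,"delta_pos":[0,0,0],"dr":[0,0,0]},
    {"gripper":0,"delta_pos":[0,0,0],"dr":[0,0,0]}
  ]
}}

```text
t: 15.92
ee_pos: [640.5, -52.0, 35.9]
orientation: [1.193, 1.22, -1.193]
ft_force: [-0.9, 0.3, 2.3]
width: 14.1
```

>>> {"op": "apply_moves", "data": {
  "increments": [
    {"gripper":0,"delta_pos":[0.05,0,0],"dr":[0,0,0]},
    {"gripper":0,"delta_pos":[0,0,0],"dr":[0,0,0]},
    {"gripper":0,"delta_pos":[0,0,0],"dr":[0,0,0]},
    {"gripper":0,"delta_pos":[0,0,0],"dr":[0,0,0]},
    {"gripper":0,"delta_pos":[0,0,0],"dr":[0,0,0]}
  ]
}}

```text
t: 16.33
ee_pos: [640.6, -52.0, 35.9]
orientation: [1.193, 1.219, -1.193]
ft_force: [-3.0, -0.1, 6.8]
width: 14.1
```

>>> {"op": "apply_moves", "data": {
  "increments": [
    {"gripper":60,"delta_pos":[0,0,0],"dr":[0,0,0]},
    {"gripper":60,"delta_pos":[0,0,0],"dr":[0,0,0]},
    {"gripper":60,"delta_pos":[0,0,0],"dr":[0,0,0]},
    {"gripper":60,"delta_pos":[0,0,0],"dr":[0,0,0]},
    {"gripper":60,"delta_pos":[0,0,0],"dr":[0,0,0]}
  ]
}}

```text
t: 16.75
ee_pos: [640.6, -51.9, 35.0]
orientation: [1.193, 1.22, -1.193]
ft_force: [0.2, 0.0, -0.3]
width: 43.9
```

>>> {"op": "apply_moves", "data": {
  "increments": [
    {"gripper":60,"delta_pos":[-2,0,0],"dr":[0,0,0]},
    {"gripper":60,"delta_pos":[-3,0,0],"dr":[0,0,0]},
    {"gripper":60,"delta_pos":[-3,0,0],"dr":[0,0,0]},
    {"gripper":60,"delta_pos":[-3,0,0],"dr":[0,0,0]},
    {"gripper":60,"delta_pos":[-3,0,0],"dr":[0,0,0]}
  ]
}}

```text
t: 17.17
ee_pos: [640.3, -51.9, 176.3]
orientation: [1.193, 1.22, -1.193]
ft_force: [0.3, -0.1, -0.9]
width: 52.6
```

>>> {"op": "apply_moves", "data": {
  "increments": [
    {"gripper":75,"delta_pos":[-3,0,0],"dr":[0.02,0,0]},
    {"gripper":75,"delta_pos":[-2,0,-2.5],"dr":[0,0,0]},
    {"gripper":75,"delta_pos":[0,0,-3],"dr":[0,0,0]},
    {"gripper":75,"delta_pos":[0,0,0],"dr":[0,0,0]},
    {"gripper":75,"delta_pos":[0,0,0],"dr":[0,0,0]}
  ]
}}

```text
t: 17.58
ee_pos: [640.4, 4.2, 225.4]
orientation: [1.206, 1.211, -1.206]
ft_force: [0.2, 0.2, 0.2]
width: 66.2
```

```bash
cat > caps.py <<'E'
from h import *
import sys
tool()
for n in (sys.argv[1:] or ['top','scene']):
    d=cam(n); W=d['W']=cloud(d); np.savez('last_'+n,img=d['img'],W=W); save(d,'last_%s.png'%n); print('==',n)
    hsv=cv2.cvtColor(d['img'],cv2.COLOR_RGB2HSV); z=W[...,2]
    for name,lo,hi in [('orange',(2,120,80),(14,255,255)),('green',(50,90,40),(82,255,255))]:
        m=cv2.inRange(hsv,np.array(lo),np.array(hi)).astype(bool)&(z>50)&(z<110)
        k,l,s,c=cv2.connectedComponentsWithStats(m.astype(np.uint8),connectivity=4)
        for i in range(1,k):
            if s[i,4]<20: continue
            zt=np.median(z[l==i]); P=W[(l==i)&(z>zt-5)]
            print(name,c[i].round(),s[i,4],'xy',np.median(P,0).round(1),'rect',rect(P)[0],rect(P)[1])
E
python3 caps.py
```

```text
t 17.58 p [640.4   4.2 225.4] w 66.2 F [0.2 0.2 0.2] q [-0.01  0.45  1.6  -0.    1.09 -0.02]
[[ 0.     1.     0.004]
 [-0.     0.004 -1.   ]
 [-1.     0.     0.   ]]
== top
orange [268. 208.] 116 xy [ 512.1 -117.1   78.9] rect [ 512.5 -116.6] [31.3 33.6]
orange [271. 232.] 120 xy [ 441.4 -124.4   79.5] rect [ 442.7 -124.5] [35.2 32.1]
== scene
orange [244. 139.] 100 xy [ 444.5 -123.    80.2] rect [ 442.6 -122.7] [34.4 35.2]
orange [332. 156.] 137 xy [445.2 130.1  80.5] rect [444.  130.2] [36.8 33.9]
orange [241. 160.] 121 xy [ 516.6 -113.8   79.9] rect [ 514.5 -115. ] [36.5 33.4]
green [319. 175.] 135 xy [521.1 103.4  80. ] rect [519.7 103.6] [31.6 37.8]
```

>>> {"op": "apply_moves", "data": {
  "increments": [
    {"gripper":75,"delta_pos":[0,-2.7,-0.7],"dr":[0,0,0]},
    {"gripper":75,"delta_pos":[0,-2.7,0],"dr":[0,0,0]},
    {"gripper":75,"delta_pos":[0,-2.7,0],"dr":[0,0,0]},
    {"gripper":75,"delta_pos":[0,-2.7,0],"dr":[0,0,0]},
    {"gripper":75,"delta_pos":[0,-2.4,0],"dr":[0,0,0]}
  ]
}}

```text
t: 18.1
ee_pos: [506.3, 8.9, 224.2]
orientation: [1.207, 1.211, -1.21]
ft_force: [-0.3, -0.5, -0.9]
width: 65.8
```

>>> {"op": "apply_moves", "data": {
  "increments": [
    {"gripper":75,"delta_pos":[3,0,0],"dr":[0,0,0]},
    {"gripper":75,"delta_pos":[3,0,0],"dr":[0,0,0]},
    {"gripper":75,"delta_pos":[3,0,0],"dr":[0,0,0]},
    {"gripper":75,"delta_pos":[0,0,0],"dr":[0,0,0]},
    {"gripper":75,"delta_pos":[0,0,0],"dr":[0,0,0]}
  ]
}}

```text
t: 18.52
ee_pos: [507.2, 9.1, 133.9]
orientation: [1.206, 1.213, -1.212]
ft_force: [-0.1, -0.4, 0.3]
width: 65.9
```

Run:
```python
from h import *
tool(); d=cam('wrist'); save(d,'w5.png'); W=cloud(d); hsv=cv2.cvtColor(d['img'],cv2.COLOR_RGB2HSV)
m=(hsv[...,0]>50)&(hsv[...,0]<82)&(hsv[...,1]>90)&(W[...,2]>70)&(W[...,2]<90)
k,l,s,c=cv2.connectedComponentsWithStats(m.astype(np.uint8))
for i in range(1,k):
    if s[i,4]>150: print(c[i].round(),s[i],rect(W[l==i]))
W=np.load('last_scene.npz'); img,W=W['img'],W['W']; hsv=cv2.cvtColor(img,cv2.COLOR_RGB2HSV)
for lo,hi,ys in [(50,82,(-480,-200)),(3,14,(180,450))]:
    m=(hsv[...,0]>lo)&(hsv[...,0]<hi)&(hsv[...,1]>120)&(W[...,1]>ys[0])&(W[...,1]<ys[1])&(W[...,2]<50)
    print('tray all',rect(W[m]), 'rim',rect(W[m&(W[...,2]>24)]))
```

```text
t 18.52 p [507.2   9.1 133.9] w 65.9 F [-0.1 -0.4  0.3] q [-0.01  0.4   1.95 -0.    0.8  -0.01]
[[-0.004  1.     0.001]
 [-0.     0.001 -1.   ]
 [-1.    -0.004  0.   ]]
[273.  76.] [ 245   46   56   61 2612] (array([518., 103.]), array([36.2, 35.8]), 46.5)
[255. 207.] [ 231  182   49   50 1953] (array([506.8,  13. ]), array([36.3, 35.2]), 89.5)
tray all (array([ 494.4, -298.8]), array([128.6, 212.2]), 89.6) rim (array([ 495.1, -298.3]), array([127.5, 209. ]), 89.1)
tray all (array([202.9, 314.9]), array([1495.8,  269.9]), 0.0) rim (array([510.6, 309.7]), array([131.4, 216.1]), 86.5)
```

View pics/w5.png

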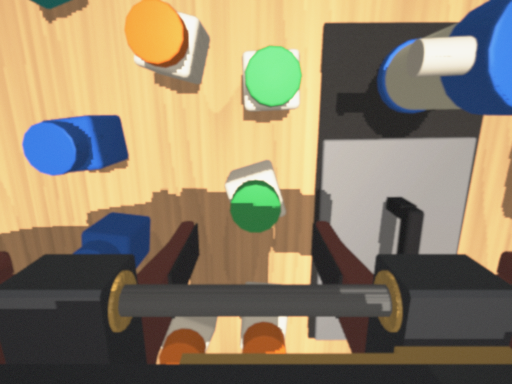

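The wrist view shows the target green cap at (255,207), the other green at (273,76), the cover at (400,200) and the housing at top right.

>>> {"op": "apply_moves", "data": {
  "increments": [
    {"gripper":75,"delta_pos":[1.5,0,-0.3],"dr":[0,0,0]},
    {"gripper":75,"delta_pos":[2.5,0,0],"dr":[0,0,0]},
    {"gripper":75,"delta_pos":[1.6,0,0],"dr":[0,0,0]},
    {"gripper":75,"delta_pos":[1,0,0],"dr":[0,0,0]},
    {"gripper":75,"delta_pos":[0,0,0],"dr":[0,0,0]}
  ]
}}

```text
t: 18.98
ee_pos: [508.5, 12.6, 68.9]
orientation: [1.208, 1.211, -1.208]
ft_force: [0.4, -0.8, 0.2]
width: 65.9
```

>>> {"op": "apply_moves", "data": {
  "increments": [
    {"gripper":0,"delta_pos":[0,0,0],"dr":[0,0,0]},
    {"gripper":0,"delta_pos":[0,0,0],"dr":[0,0,0]},
    {"gripper":0,"delta_pos":[0,0,0],"dr":[0,0,0]},
    {"gripper":0,"delta_pos":[0,0,0],"dr":[0,0,0]},
    {"gripper":0,"delta_pos":[0,0,0],"dr":[0,0,0]}
  ]
}}

```text
t: 19.4
ee_pos: [508.8, 12.8, 69.9]
orientation: [1.208, 1.209, -1.207]
ft_force: [-1.1, 0.4, 2.7]
width: 37.8
```

>>> {"op": "apply_moves", "data": {
  "increments": [
    {"gripper":0,"delta_pos":[0,0,0],"dr":[0,0,0]},
    {"gripper":0,"delta_pos":[0,0,0],"dr":[0,0,0]},
    {"gripper":0,"delta_pos":[-0.5,0,0],"dr":[0,0,0]},
    {"gripper":0,"delta_pos":[-1,0,0],"dr":[0,0,0]},
    {"gripper":0,"delta_pos":[-1.5,0,0],"dr":[0,0,0]}
  ]
}}

```text
t: 19.82
ee_pos: [507.5, 12.8, 99.1]
orientation: [1.207, 1.212, -1.209]
ft_force: [-0.0, 1.2, -1.2]
width: 37.4
```

>>> {"op": "apply_moves", "data": {
  "increments": [
    {"gripper":0,"delta_pos":[-2.5,0,0],"dr":[0,0,0]},
    {"gripper":0,"delta_pos":[-3,0,0],"dr":[0,0,0]},
    {"gripper":0,"delta_pos":[-3,0,0],"dr":[0,0,0]},
    {"gripper":0,"delta_pos":[-2.5,0,0],"dr":[0,0,0]},
    {"gripper":0,"delta_pos":[-1,0,0.5],"dr":[0,0,0]}
  ]
}}

```text
t: 20.23
ee_pos: [510.0, 8.1, 223.3]
orientation: [1.21, 1.206, -1.203]
ft_force: [0.5, -0.4, -1.4]
width: 37.1
```

>>> {"op": "apply_moves", "data": {
  "increments": [
    {"gripper":0,"delta_pos":[0,0,1.5],"dr":[0,0,0]},
    {"gripper":0,"delta_pos":[0,0.5,3.2],"dr":[0,0,0]},
    {"gripper":0,"delta_pos":[0,0.5,3.5],"dr":[0,0,0]},
    {"gripper":0,"delta_pos":[0,0.5,3.5],"dr":[0,0,0]},
    {"gripper":0,"delta_pos":[0,0.5,3.5],"dr":[0,0,0]}
  ]
}}

```text
t: 20.65
ee_pos: [528.2, -145.8, 218.8]
orientation: [1.207, 1.211, -1.208]
ft_force: [0.1, 0.3, -1.4]
width: 37.2
```

>>> {"op": "apply_moves", "data": {
  "increments": [
    {"gripper":0,"delta_pos":[0,0.5,3.5],"dr":[0,0,0]},
    {"gripper":0,"delta_pos":[0,0,3.5],"dr":[0,0,0]},
    {"gripper":0,"delta_pos":[0,0,3.5],"dr":[0,0,0]},
    {"gripper":0,"delta_pos":[0,0,3],"dr":[0,0,0]},
    {"gripper":0,"delta_pos":[0,0,2],"dr":[0,0,0]}
  ]
}}

```text
t: 21.07
ee_pos: [533.1, -302.2, 218.5]
orientation: [1.208, 1.21, -1.21]
ft_force: [1.1, 0.3, -0.8]
width: 37.3
```

>>> {"op": "apply_moves", "data": {
  "increments": [
    {"gripper":0,"delta_pos":[1.5,0,0],"dr":[0,0,0]},
    {"gripper":0,"delta_pos":[2.5,0,0],"dr":[0,0,0]},
    {"gripper":0,"delta_pos":[2.5,0,0],"dr":[0,0,0]},
    {"gripper":0,"delta_pos":[2,0,0],"dr":[0,0,0]},
    {"gripper":0,"delta_pos":[0,0,0],"dr":[0,0,0]}
  ]
}}

```text
t: 21.48
ee_pos: [530.8, -297.9, 129.5]
orientation: [1.208, 1.218, -1.211]
ft_force: [-1.4, 0.8, -1.6]
width: 37.1
```

Run:
```python
from h import *
tool(); d=cam('wrist'); save(d,'w6.png'); W=cloud(d); hsv=cv2.cvtColor(d['img'],cv2.COLOR_RGB2HSV)
m=(hsv[...,0]>50)&(hsv[...,0]<82)&(hsv[...,1]>120)&(W[...,2]<45)
print('tray',rect(W[m]),'rim',rect(W[m&(W[...,2]>24)]))
```

```text
t 21.48 p [ 530.8 -297.9  129.5] w 37.1 F [-1.4  0.8 -1.6] q [-0.53  0.53  1.73 -0.    0.89 -0.53]
[[-0.007  1.     0.002]
 [ 0.004  0.002 -1.   ]
 [-1.    -0.007 -0.004]]
tray (array([ 492.7, -300.6]), array([127.8, 208.4]), 89.5) rim (array([ 492.7, -300.6]), array([127.8, 208.4]), 89.5)
```

View pics/w6.png

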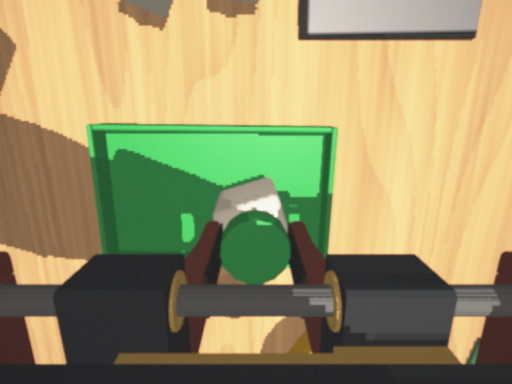

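The bottle is held at (255,245), over the right half of the green tray. I'll lower and release it.

>>> {"op": "apply_moves", "data": {
  "increments": [
    {"gripper":0,"delta_pos":[1.5,0,0],"dr":[0,0,0]},
    {"gripper":0,"delta_pos":[2,0,0],"dr":[0,0,0]},
    {"gripper":0,"delta_pos":[1.2,0,0],"dr":[0,0,0]},
    {"gripper":0,"delta_pos":[0.5,0,0],"dr":[0,0,0]},
    {"gripper":0,"delta_pos":[0,0,0],"dr":[0,0,0]}
  ]
}}

```text
t: 21.95
ee_pos: [533.7, -299.0, 81.7]
orientation: [1.208, 1.212, -1.208]
ft_force: [-0.4, 0.3, -1.4]
width: 37.3
```

>>> {"op": "apply_moves", "data": {
  "increments": [
    {"gripper":0,"delta_pos":[0.2,0,0],"dr":[0,0,0]},
    {"gripper":0,"delta_pos":[0.2,0,0],"dr":[0,0,0]},
    {"gripper":0,"delta_pos":[0,0,0],"dr":[0,0,0]},
    {"gripper":0,"delta_pos":[0,0,0],"dr":[0,0,0]},
    {"gripper":0,"delta_pos":[0,0,0],"dr":[0,0,0]}
  ]
}}

```text
t: 22.37
ee_pos: [534.3, -299.3, 78.7]
orientation: [1.208, 1.209, -1.207]
ft_force: [1.6, -0.0, -0.6]
width: 37.8
```

>>> {"op": "apply_moves", "data": {
  "increments": [
    {"gripper":0,"delta_pos":[0.2,0,0],"dr":[0,0,0]},
    {"gripper":0,"delta_pos":[0.15,0,0],"dr":[0,0,0]},
    {"gripper":0,"delta_pos":[0,0,0],"dr":[0,0,0]},
    {"gripper":0,"delta_pos":[0,0,0],"dr":[0,0,0]},
    {"gripper":0,"delta_pos":[0,0,0],"dr":[0,0,0]}
  ]
}}

```text
t: 22.78
ee_pos: [534.2, -299.3, 74.9]
orientation: [1.208, 1.21, -1.208]
ft_force: [-0.6, 1.0, 3.4]
width: 37.5
```

>>> {"op": "apply_moves", "data": {
  "increments": [
    {"gripper":75,"delta_pos":[0,0,0],"dr":[0,0,0]},
    {"gripper":75,"delta_pos":[0,0,0],"dr":[0,0,0]},
    {"gripper":75,"delta_pos":[0,0,0],"dr":[0,0,0]},
    {"gripper":75,"delta_pos":[0,0,0],"dr":[0,0,0]},
    {"gripper":75,"delta_pos":[-0.5,0,0],"dr":[0,0,0]}
  ]
}}

```text
t: 23.2
ee_pos: [533.4, -298.8, 78.9]
orientation: [1.208, 1.212, -1.208]
ft_force: [0.3, 0.1, 0.2]
width: 65.2
```

>>> {"op": "apply_moves", "data": {
  "increments": [
    {"gripper":75,"delta_pos":[-2,0,0],"dr":[0,0,0]},
    {"gripper":75,"delta_pos":[-3,0,0],"dr":[0,0,0]},
    {"gripper":75,"delta_pos":[-3.5,0,0],"dr":[0,0,0]},
    {"gripper":75,"delta_pos":[-3.5,0,0],"dr":[0,0,0]},
    {"gripper":75,"delta_pos":[-2.5,0,0],"dr":[0,0,0]}
  ]
}}

```text
t: 23.62
ee_pos: [534.7, -299.6, 228.1]
orientation: [1.208, 1.207, -1.207]
ft_force: [1.5, -0.8, 0.8]
width: 66.0
```

```bash
python3 caps.py
```

```text
t 23.62 p [ 534.7 -299.6  228.1] w 66.0 F [ 1.5 -0.8  0.8] q [-0.53  0.41  1.66  0.    1.07 -0.53]
[[ 0.003  1.     0.002]
 [-0.001  0.002 -1.   ]
 [-1.     0.003  0.001]]
== top
orange [268. 208.] 126 xy [ 511.7 -117.3   78.7] rect [ 511.8 -117.5] [33.4 33.6]
orange [271. 232.] 129 xy [ 441.4 -124.3   79.4] rect [ 442.  -123.7] [35.  33.1]
orange [185. 234.] 132 xy [440.6 128.1  78.9] rect [440.5 128.1] [35.1 35.1]
green [194. 208.] 110 xy [516.1 101.   79.2] rect [516.  101.4] [34.6 31.1]
== scene
orange [244. 140.] 134 xy [ 446.5 -121.7   80.3] rect [ 444.1 -122.5] [36.4 36.4]
orange [332. 156.] 138 xy [444.7 129.8  79.8] rect [443.8 129.6] [36.3 36.5]
orange [241. 160.] 138 xy [ 516.5 -114.    80.2] rect [ 515.3 -114.8] [39.  33.3]
green [175. 152.] 135 xy [ 534.8 -297.7   84.9] rect [ 533.8 -299.3] [36.2 34. ]
green [319. 175.] 139 xy [520.7 103.8  80.5] rect [519.9 103.2] [36.1 32.4]
```

>>> {"op": "apply_moves", "data": {
  "increments": [
    {"gripper":65,"delta_pos":[0,-0.4,-2],"dr":[0,0,0]},
    {"gripper":65,"delta_pos":[0,-0.4,-3.5],"dr":[0,0,0]},
    {"gripper":65,"delta_pos":[0,-0.4,-3.7],"dr":[0,0,0]},
    {"gripper":65,"delta_pos":[0,-0.4,-3.7],"dr":[0,0,0]},
    {"gripper":65,"delta_pos":[0,-0.5,-3.5],"dr":[0,0,0]}
  ]
}}

```text
t: 24.13
ee_pos: [511.6, -133.5, 223.8]
orientation: [1.208, 1.211, -1.209]
ft_force: [0.8, 0.0, 0.1]
width: 57.0
```

>>> {"op": "apply_moves", "data": {
  "increments": [
    {"gripper":65,"delta_pos":[0,0,-2],"dr":[0,0,0]},
    {"gripper":65,"delta_pos":[2,0,0],"dr":[0,0,0]},
    {"gripper":65,"delta_pos":[3,0,0],"dr":[0,0,0]},
    {"gripper":65,"delta_pos":[3,0,0],"dr":[0,0,0]},
    {"gripper":65,"delta_pos":[0,0,0],"dr":[0,0,0]}
  ]
}}

```text
t: 24.55
ee_pos: [508.6, -113.9, 139.5]
orientation: [1.204, 1.219, -1.213]
ft_force: [-0.6, 1.5, -0.5]
width: 57.3
```

```bash
cat > wr.py <<'E'
from h import *
tool(); d=cam('wrist'); save(d,'last_w.png'); W=cloud(d); hsv=cv2.cvtColor(d['img'],cv2.COLOR_RGB2HSV)
for name,a,b in [('green',50,82),('orange',2,15)]:
    m=(hsv[...,0]>a)&(hsv[...,0]<b)&(hsv[...,1]>110)&(W[...,2]>68)&(W[...,2]<92)
    k,l,s,c=cv2.connectedComponentsWithStats(m.astype(np.uint8))
    for i in range(1,k):
        if s[i,4]>150: print(name,c[i].round(),s[i,4],rect(W[l==i])[:2])
E
python3 wr.py
```

```text
t 24.55 p [ 508.6 -113.9  139.5] w 57.3 F [-0.6  1.5 -0.5] q [-0.24  0.41  1.92 -0.    0.83 -0.25]
[[-0.01   1.     0.003]
 [ 0.002  0.003 -1.   ]
 [-1.    -0.01  -0.002]]
orange [263. 215.] 1484 (array([ 513.9, -115.7]), array([36.4, 37.5]))
orange [170. 218.] 1765 (array([ 441.8, -121.8]), array([37.8, 32.9]))
```

>>> {"op": "apply_moves", "data": {
  "increments": [
    {"gripper":65,"delta_pos":[1.5,0,0],"dr":[0,0,0]},
    {"gripper":65,"delta_pos":[2.5,0,0],"dr":[0,0,0]},
    {"gripper":65,"delta_pos":[2,0,0],"dr":[0,0,0]},
    {"gripper":65,"delta_pos":[1.3,0,0],"dr":[0,0,0]},
    {"gripper":65,"delta_pos":[0,0,0],"dr":[0,0,0]}
  ]
}}

```text
t: 25.02
ee_pos: [511.9, -115.2, 70.7]
orientation: [1.207, 1.212, -1.21]
ft_force: [-0.0, 1.6, -0.3]
width: 57.1
```

>>> {"op": "apply_moves", "data": {
  "increments": [
    {"gripper":65,"delta_pos":[0.2,0,0],"dr":[0,0,0]},
    {"gripper":0,"delta_pos":[0,0,0],"dr":[0,0,0]},
    {"gripper":0,"delta_pos":[0,0,0],"dr":[0,0,0]},
    {"gripper":0,"delta_pos":[0,0,0],"dr":[0,0,0]},
    {"gripper":0,"delta_pos":[0,0,0],"dr":[0,0,0]}
  ]
}}

```text
t: 25.43
ee_pos: [513.5, -115.4, 70.7]
orientation: [1.208, 1.208, -1.206]
ft_force: [0.2, -0.2, 4.4]
width: 37.4
```

>>> {"op": "apply_moves", "data": {
  "increments": [
    {"gripper":0,"delta_pos":[0,0,0],"dr":[0,0,0]},
    {"gripper":0,"delta_pos":[0,0,0],"dr":[0,0,0]},
    {"gripper":0,"delta_pos":[0,0,0],"dr":[0,0,0]},
    {"gripper":0,"delta_pos":[-0.5,0,0],"dr":[0,0,0]},
    {"gripper":0,"delta_pos":[-1,0,0],"dr":[0,0,0]}
  ]
}}

```text
t: 25.85
ee_pos: [511.8, -115.0, 84.4]
orientation: [1.207, 1.212, -1.209]
ft_force: [0.4, -0.6, -1.4]
width: 37.4
```

>>> {"op": "apply_moves", "data": {
  "increments": [
    {"gripper":0,"delta_pos":[-2.5,0,0],"dr":[0,0,0]},
    {"gripper":0,"delta_pos":[-3.5,0,0],"dr":[0,0,0]},
    {"gripper":0,"delta_pos":[-3.5,0,0],"dr":[0,0,0]},
    {"gripper":0,"delta_pos":[-3,0,0],"dr":[0,0,0]},
    {"gripper":0,"delta_pos":[-1.5,0,0],"dr":[0,0,0]}
  ]
}}

```text
t: 26.27
ee_pos: [514.0, -115.5, 229.2]
orientation: [1.209, 1.206, -1.205]
ft_force: [0.9, 0.0, -1.1]
width: 37.3
```

>>> {"op": "apply_moves", "data": {
  "increments": [
    {"gripper":0,"delta_pos":[0,0.2,-1.5],"dr":[0,0,0]},
    {"gripper":0,"delta_pos":[0,0.5,-3],"dr":[0,0,0]},
    {"gripper":0,"delta_pos":[0,0.5,-3.7],"dr":[0,0,0]},
    {"gripper":0,"delta_pos":[0,0.5,-3.7],"dr":[0,0,0]},
    {"gripper":0,"delta_pos":[0,0.5,-3.7],"dr":[0,0,0]}
  ]
}}

```text
t: 26.68
ee_pos: [534.0, 42.2, 225.5]
orientation: [1.209, 1.209, -1.208]
ft_force: [0.3, 0.5, -1.6]
width: 37.3
```

>>> {"op": "apply_moves", "data": {
  "increments": [
    {"gripper":0,"delta_pos":[0,0.5,-3.7],"dr":[0,0,0]},
    {"gripper":0,"delta_pos":[0,0.5,-3.7],"dr":[0,0,0]},
    {"gripper":0,"delta_pos":[0,0.5,-3.7],"dr":[0,0,0]},
    {"gripper":0,"delta_pos":[0,0.5,-3.7],"dr":[0,0,0]},
    {"gripper":0,"delta_pos":[0,0.5,-3.7],"dr":[0,0,0]}
  ]
}}

```text
t: 27.1
ee_pos: [558.5, 227.7, 225.4]
orientation: [1.208, 1.21, -1.208]
ft_force: [0.4, -0.4, -1.3]
width: 37.5
```

>>> {"op": "apply_moves", "data": {
  "increments": [
    {"gripper":0,"delta_pos":[0,0.5,-3.5],"dr":[0,0,0]},
    {"gripper":0,"delta_pos":[0,0.5,-2.4],"dr":[0,0,0]},
    {"gripper":0,"delta_pos":[0,0,0],"dr":[0,0,0]},
    {"gripper":0,"delta_pos":[2,0,0],"dr":[0,0,0]},
    {"gripper":0,"delta_pos":[3,0,0],"dr":[0,0,0]}
  ]
}}

```text
t: 27.52
ee_pos: [570.5, 286.0, 177.6]
orientation: [1.211, 1.208, -1.202]
ft_force: [0.5, -0.7, -0.7]
width: 37.7
```

>>> {"op": "apply_moves", "data": {
  "increments": [
    {"gripper":0,"delta_pos":[3,0,0],"dr":[0,0,0]},
    {"gripper":0,"delta_pos":[2,0,0],"dr":[0,0,0]},
    {"gripper":0,"delta_pos":[0,0,0],"dr":[0,0,0]},
    {"gripper":0,"delta_pos":[0,0,0],"dr":[0,0,0]},
    {"gripper":0,"delta_pos":[0,0,0],"dr":[0,0,0]}
  ]
}}

```text
t: 27.93
ee_pos: [569.7, 284.9, 126.3]
orientation: [1.209, 1.209, -1.207]
ft_force: [-0.1, 0.1, -0.4]
width: 37.5
```

Run:
```python
from h import *
tool(); d=cam('wrist'); save(d,'w7.png'); W=cloud(d); hsv=cv2.cvtColor(d['img'],cv2.COLOR_RGB2HSV)
m=(hsv[...,0]>2)&(hsv[...,0]<12)&(hsv[...,1]>170)&(W[...,2]<45)&(W[...,1]>200)
m=cv2.morphologyEx(m.astype(np.uint8),cv2.MORPH_OPEN,np.ones((3,3))).astype(bool)
print('tray',rect(W[m]),'rim',rect(W[m&(W[...,2]>24)]))
```

```text
t 27.93 p [569.7 284.9 126.3] w 37.5 F [-0.1  0.1 -0.4] q [ 0.45  0.57  1.67 -0.    0.91  0.44]
[[ 0.002  1.     0.002]
 [ 0.001  0.002 -1.   ]
 [-1.     0.002 -0.001]]
tray (array([443.1, 343.4]), array([159.1,  76. ]), 40.7) rim (array([411.2, 316.4]), array([101.5,   1.7]), 86.5)
```

View pics/w7.png

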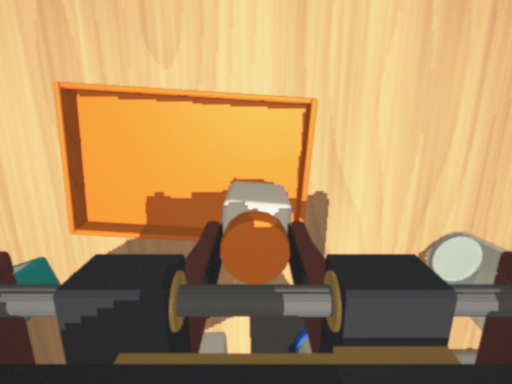

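Run:
```python
from h import *
d=cam('wrist')
for u,v in [(57,83),(317,99),(72,234)]: print(ray(d,u,v,30))
```

```text
[414.19005989 378.41166408]
[619.38958022 366.79580962]
[405.88308825 250.69323889]
```

>>> {"op": "apply_moves", "data": {
  "increments": [
    {"gripper":0,"delta_pos":[1.5,0,0],"dr":[0,0,0]},
    {"gripper":0,"delta_pos":[1.5,0,0],"dr":[0,0,0]},
    {"gripper":0,"delta_pos":[1,0,0],"dr":[0,0,0]},
    {"gripper":0,"delta_pos":[0.5,0,0],"dr":[0,0,0]},
    {"gripper":0,"delta_pos":[0,0,0],"dr":[0,0,0]}
  ]
}}

```text
t: 28.45
ee_pos: [568.5, 284.7, 79.2]
orientation: [1.207, 1.211, -1.209]
ft_force: [-0.2, -0.2, -0.4]
width: 37.4
```

>>> {"op": "apply_moves", "data": {
  "increments": [
    {"gripper":0,"delta_pos":[0.2,0,0],"dr":[0,0,0]},
    {"gripper":0,"delta_pos":[0.2,0,0],"dr":[0,0,0]},
    {"gripper":0,"delta_pos":[0,0,0],"dr":[0,0,0]},
    {"gripper":0,"delta_pos":[0,0,0],"dr":[0,0,0]},
    {"gripper":0,"delta_pos":[0,0,0],"dr":[0,0,0]}
  ]
}}

```text
t: 28.87
ee_pos: [569.1, 285.0, 76.0]
orientation: [1.208, 1.21, -1.207]
ft_force: [0.4, 0.3, -0.4]
width: 37.5
```

>>> {"op": "apply_moves", "data": {
  "increments": [
    {"gripper":0,"delta_pos":[0.1,0,0],"dr":[0,0,0]},
    {"gripper":0,"delta_pos":[0,0,0],"dr":[0,0,0]},
    {"gripper":65,"delta_pos":[0,0,0],"dr":[0,0,0]},
    {"gripper":65,"delta_pos":[0,0,0],"dr":[0,0,0]},
    {"gripper":65,"delta_pos":[0,0,0],"dr":[0,0,0]}
  ]
}}

```text
t: 29.28
ee_pos: [569.0, 284.9, 74.8]
orientation: [1.208, 1.21, -1.207]
ft_force: [0.3, 0.5, 0.1]
width: 54.1
```

>>> {"op": "apply_moves", "data": {
  "increments": [
    {"gripper":65,"delta_pos":[0,0,0],"dr":[0,0,0]},
    {"gripper":65,"delta_pos":[-2,0,0],"dr":[0,0,0]},
    {"gripper":65,"delta_pos":[-3.5,0,0],"dr":[0,0,0]},
    {"gripper":65,"delta_pos":[-3.5,0,0],"dr":[0,0,0]},
    {"gripper":65,"delta_pos":[-3.5,0,0],"dr":[0,0,0]}
  ]
}}

```text
t: 29.7
ee_pos: [568.4, 284.7, 200.5]
orientation: [1.207, 1.211, -1.209]
ft_force: [0.5, 0.3, 0.1]
width: 57.0
```

>>> {"op": "apply_moves", "data": {
  "increments": [
    {"gripper":65,"delta_pos":[-2.5,0,0],"dr":[-0.12,0,0]},
    {"gripper":65,"delta_pos":[0,0,0],"dr":[-0.12,0,0]},
    {"gripper":65,"delta_pos":[0,0,0],"dr":[-0.12,0,0]},
    {"gripper":65,"delta_pos":[0,0,0],"dr":[-0.12,0,0]},
    {"gripper":65,"delta_pos":[0,0,0],"dr":[-0.12,0,0]}
  ]
}}

```text
t: 30.12
ee_pos: [568.8, 284.9, 224.9]
orientation: [0.751, 1.437, -0.751]
ft_force: [0.3, -0.6, -0.1]
width: 57.3
```

>>> {"op": "apply_moves", "data": {
  "increments": [
    {"gripper":65,"delta_pos":[0,0,0],"dr":[-0.12,0,0]},
    {"gripper":65,"delta_pos":[0,0,0],"dr":[-0.12,0,0]},
    {"gripper":65,"delta_pos":[0,0,0],"dr":[-0.12,0,0]},
    {"gripper":65,"delta_pos":[0,0,0],"dr":[-0.12,0,0]},
    {"gripper":65,"delta_pos":[0,0,0],"dr":[-0.12,0,0]}
  ]
}}

```text
t: 30.53
ee_pos: [568.8, 284.8, 224.5]
orientation: [0.285, 1.552, -0.285]
ft_force: [-0.1, 0.1, 0.8]
width: 57.4
```

>>> {"op": "apply_moves", "data": {
  "increments": [
    {"gripper":65,"delta_pos":[0,0,0],"dr":[-0.12,0,0]},
    {"gripper":65,"delta_pos":[0,0,0],"dr":[-0.12,0,0]},
    {"gripper":65,"delta_pos":[0,0,0],"dr":[-0.12,0,0]},
    {"gripper":65,"delta_pos":[0,0,0],"dr":[0,0,0]},
    {"gripper":65,"delta_pos":[0,0,0],"dr":[0,0,0]}
  ]
}}

```text
t: 30.95
ee_pos: [568.8, 284.9, 224.5]
orientation: [0.01, 1.571, -0.01]
ft_force: [-0.4, -0.6, 0.0]
width: 57.2
```

```bash
python3 caps.py
```

```text
t 30.95 p [568.8 284.9 224.5] w 57.2 F [-0.4 -0.6  0. ] q [ 0.45  0.45  1.61  0.    1.09 -1.11]
[[-0.     0.012  1.   ]
 [-0.     1.    -0.012]
 [-1.    -0.    -0.   ]]
== top
orange [134. 194.] 43 xy [561.  272.4  84.5] rect [562.  277.8] [22.8 35. ]
orange [271. 232.] 129 xy [ 441.4 -124.3   78.5] rect [ 442.1 -123.8] [35.  33.3]
orange [185. 234.] 129 xy [440.5 127.9  78.9] rect [441.3 129.2] [35.1 34. ]
green [330. 200.] 115 xy [ 530.6 -300.1   83.7] rect [ 529.4 -300.1] [32.9 33. ]
green [194. 208.] 118 xy [516.  101.2  79. ] rect [515.1 102.8] [33.3 32.8]
== scene
orange [244. 140.] 134 xy [ 445.6 -122.1   80.1] rect [ 443.8 -122.8] [38.1 34.6]
orange [332. 156.] 121 xy [444.7 131.   80. ] rect [442.5 128.9] [38.8 32.2]
orange [387. 203.] 162 xy [570.2 285.   85.1] rect [570.  285.4] [39.  34.5]
green [175. 152.] 136 xy [ 534.9 -298.2   84.9] rect [ 533.8 -299.4] [37.5 33.8]
green [319. 175.] 144 xy [520.1 103.6  80.1] rect [519.3 103.7] [37.3 36.3]
```

>>> {"op": "apply_moves", "data": {
  "increments": [
    {"gripper":65,"delta_pos":[0,0,0],"dr":[-0.012,0,0]},
    {"gripper":65,"delta_pos":[0,-2.5,-1],"dr":[0,0,0]},
    {"gripper":65,"delta_pos":[0,-3.5,-1],"dr":[0,0,0]},
    {"gripper":65,"delta_pos":[0,-3.7,-1],"dr":[0,0,0]},
    {"gripper":65,"delta_pos":[0,-3.5,-1],"dr":[0,0,0]}
  ]
}}

```text
t: 31.47
ee_pos: [528.6, 151.6, 224.6]
orientation: [-0.003, 1.571, 0.002]
ft_force: [1.1, -0.3, -0.0]
width: 56.7
```

>>> {"op": "apply_moves", "data": {
  "increments": [
    {"gripper":65,"delta_pos":[0,-3,-1.1],"dr":[0,0,0]},
    {"gripper":65,"delta_pos":[0,-2,0],"dr":[0,0,0]},
    {"gripper":65,"delta_pos":[2,0,0],"dr":[0,0,0]},
    {"gripper":65,"delta_pos":[3,0,0],"dr":[0,0,0]},
    {"gripper":65,"delta_pos":[3,0,0],"dr":[0,0,0]}
  ]
}}

```text
t: 31.88
ee_pos: [519.5, 102.3, 145.0]
orientation: [-0.0, 1.567, 0.001]
ft_force: [0.3, 0.6, -0.9]
width: 57.2
```

>>> {"op": "apply_moves", "data": {
  "increments": [
    {"gripper":65,"delta_pos":[0,0,0],"dr":[0,0,0]},
    {"gripper":65,"delta_pos":[0,0,0],"dr":[0,0,0]},
    {"gripper":65,"delta_pos":[0,0,0],"dr":[0,0,0]},
    {"gripper":65,"delta_pos":[0,0,0],"dr":[0,0,0]},
    {"gripper":65,"delta_pos":[0,0,0],"dr":[0,0,0]}
  ]
}}

```text
t: 32.3
ee_pos: [519.6, 103.1, 146.4]
orientation: [-0.002, 1.568, 0.003]
ft_force: [-0.2, 0.0, 0.1]
width: 56.9
```

```bash
python3 wr.py
```

```text
t 32.3 p [519.6 103.1 146.4] w 56.9 F [-0.2  0.   0.1] q [ 0.17  0.4   1.9  -0.    0.83 -1.4 ]
[[ 0.003 -0.003  1.   ]
 [ 0.     1.     0.003]
 [-1.     0.     0.003]]
green [255. 203.] 1732 (array([516.5, 103. ]), array([35.7, 35.5]))
orange [468. 251.] 504 (array([562.5, 286.9]), array([36.5, 22.9]))
```

>>> {"op": "apply_moves", "data": {
  "increments": [
    {"gripper":65,"delta_pos":[1.5,0,-0.1],"dr":[0,0,0]},
    {"gripper":65,"delta_pos":[2.5,0,0],"dr":[0,0,0]},
    {"gripper":65,"delta_pos":[2,0,0],"dr":[0,0,0]},
    {"gripper":65,"delta_pos":[1.5,0,0],"dr":[0,0,0]},
    {"gripper":65,"delta_pos":[0,0,0],"dr":[0,0,0]}
  ]
}}

```text
t: 32.77
ee_pos: [516.1, 102.6, 68.0]
orientation: [-0.003, 1.574, 0.002]
ft_force: [-1.2, -0.4, 0.3]
width: 56.9
```

>>> {"op": "apply_moves", "data": {
  "increments": [
    {"gripper":65,"delta_pos":[0,0,0],"dr":[0,0,0]},
    {"gripper":0,"delta_pos":[0,0,0],"dr":[0,0,0]},
    {"gripper":0,"delta_pos":[0,0,0],"dr":[0,0,0]},
    {"gripper":0,"delta_pos":[0,0,0],"dr":[0,0,0]},
    {"gripper":0,"delta_pos":[0,0,0],"dr":[0,0,0]}
  ]
}}

```text
t: 33.18
ee_pos: [518.2, 102.9, 70.8]
orientation: [-0.002, 1.569, 0.003]
ft_force: [-1.0, 1.0, 4.3]
width: 37.2
```

>>> {"op": "apply_moves", "data": {
  "increments": [
    {"gripper":0,"delta_pos":[0,0,0],"dr":[0,0,0]},
    {"gripper":0,"delta_pos":[0,0,0],"dr":[0,0,0]},
    {"gripper":0,"delta_pos":[0,0,0],"dr":[0,0,0]},
    {"gripper":0,"delta_pos":[-0.5,0,0],"dr":[0,0,0]},
    {"gripper":0,"delta_pos":[-1,0,0],"dr":[0,0,0]}
  ]
}}

```text
t: 33.6
ee_pos: [516.6, 102.6, 84.4]
orientation: [-0.003, 1.573, 0.002]
ft_force: [0.2, -0.6, -0.2]
width: 37.1
```

>>> {"op": "apply_moves", "data": {
  "increments": [
    {"gripper":0,"delta_pos":[-2.5,0,0],"dr":[0,0,0]},
    {"gripper":0,"delta_pos":[-3.5,0,0],"dr":[0,0,0]},
    {"gripper":0,"delta_pos":[-3.5,0,0],"dr":[0,0,0]},
    {"gripper":0,"delta_pos":[-3,0,0],"dr":[0,0,0]},
    {"gripper":0,"delta_pos":[-1.5,0,0],"dr":[0,0,0]}
  ]
}}

```text
t: 34.02
ee_pos: [518.8, 102.9, 229.3]
orientation: [-0.002, 1.565, 0.003]
ft_force: [1.4, -0.2, -0.5]
width: 37.4
```

>>> {"op": "apply_moves", "data": {
  "increments": [
    {"gripper":0,"delta_pos":[0,-1.5,-0.2],"dr":[0,0,0]},
    {"gripper":0,"delta_pos":[0,-3,-0.6],"dr":[0,0,0]},
    {"gripper":0,"delta_pos":[0,-3.7,-0.6],"dr":[0,0,0]},
    {"gripper":0,"delta_pos":[0,-3.7,-0.6],"dr":[0,0,0]},
    {"gripper":0,"delta_pos":[0,-3.7,-0.6],"dr":[0,0,0]}
  ]
}}

```text
t: 34.43
ee_pos: [491.2, -54.6, 225.5]
orientation: [-0.003, 1.57, 0.003]
ft_force: [0.8, -0.7, -1.0]
width: 37.5
```

>>> {"op": "apply_moves", "data": {
  "increments": [
    {"gripper":0,"delta_pos":[0,-3.7,-0.6],"dr":[0,0,0]},
    {"gripper":0,"delta_pos":[0,-3.7,-0.6],"dr":[0,0,0]},
    {"gripper":0,"delta_pos":[0,-3.7,-0.6],"dr":[0,0,0]},
    {"gripper":0,"delta_pos":[0,-3.7,-0.6],"dr":[0,0,0]},
    {"gripper":0,"delta_pos":[0,-3.7,-0.6],"dr":[0,0,0]}
  ]
}}

```text
t: 34.85
ee_pos: [461.7, -240.1, 225.5]
orientation: [-0.003, 1.57, 0.002]
ft_force: [1.2, 0.4, -1.3]
width: 37.1
```

>>> {"op": "apply_moves", "data": {
  "increments": [
    {"gripper":0,"delta_pos":[0,-3.6,-0.6],"dr":[0,0,0]},
    {"gripper":0,"delta_pos":[0,-2.7,-0.6],"dr":[0,0,0]},
    {"gripper":0,"delta_pos":[0,0,0],"dr":[0,0,0]},
    {"gripper":0,"delta_pos":[2,0,0],"dr":[0,0,0]},
    {"gripper":0,"delta_pos":[3,0,0],"dr":[0,0,0]}
  ]
}}

```text
t: 35.27
ee_pos: [452.3, -302.9, 177.2]
orientation: [-0.004, 1.566, -0.001]
ft_force: [1.1, 0.1, -2.2]
width: 37.3
```

>>> {"op": "apply_moves", "data": {
  "increments": [
    {"gripper":0,"delta_pos":[3,0,0],"dr":[0,0,0]},
    {"gripper":0,"delta_pos":[2,0,0],"dr":[0,0,0]},
    {"gripper":0,"delta_pos":[0,0,0],"dr":[0,0,0]},
    {"gripper":0,"delta_pos":[0,0,0],"dr":[0,0,0]},
    {"gripper":0,"delta_pos":[0,0,0],"dr":[0,0,0]}
  ]
}}

```text
t: 35.68
ee_pos: [451.5, -301.5, 126.0]
orientation: [-0.003, 1.57, 0.002]
ft_force: [-0.1, 0.2, -1.0]
width: 37.2
```

Position is good, so I'll lower 5 cm and release.

>>> {"op": "apply_moves", "data": {
  "increments": [
    {"gripper":0,"delta_pos":[1.5,0,0],"dr":[0,0,0]},
    {"gripper":0,"delta_pos":[1.5,0,0],"dr":[0,0,0]},
    {"gripper":0,"delta_pos":[1,0,0],"dr":[0,0,0]},
    {"gripper":0,"delta_pos":[0.5,0,0],"dr":[0,0,0]},
    {"gripper":0,"delta_pos":[0.2,0,0],"dr":[0,0,0]}
  ]
}}

```text
t: 36.1
ee_pos: [451.0, -301.5, 77.9]
orientation: [-0.003, 1.571, 0.002]
ft_force: [-1.2, 0.3, -1.0]
width: 37.4
```

>>> {"op": "apply_moves", "data": {
  "increments": [
    {"gripper":0,"delta_pos":[0.2,0,0],"dr":[0,0,0]},
    {"gripper":0,"delta_pos":[0.1,0,0],"dr":[0,0,0]},
    {"gripper":0,"delta_pos":[0,0,0],"dr":[0,0,0]},
    {"gripper":0,"delta_pos":[0,0,0],"dr":[0,0,0]},
    {"gripper":0,"delta_pos":[0,0,0],"dr":[0,0,0]}
  ]
}}

```text
t: 36.52
ee_pos: [451.2, -301.7, 75.7]
orientation: [-0.003, 1.57, 0.002]
ft_force: [-1.8, 2.6, 5.6]
width: 37.6
```

>>> {"op": "apply_moves", "data": {
  "increments": [
    {"gripper":65,"delta_pos":[0,0,0],"dr":[0,0,0]},
    {"gripper":65,"delta_pos":[0,0,0],"dr":[0,0,0]},
    {"gripper":65,"delta_pos":[0,0,0],"dr":[0,0,0]},
    {"gripper":65,"delta_pos":[0,0,0],"dr":[0,0,0]},
    {"gripper":65,"delta_pos":[-1,0,0],"dr":[0,0,0]}
  ]
}}

```text
t: 36.93
ee_pos: [449.8, -300.8, 83.5]
orientation: [-0.001, 1.573, 0.004]
ft_force: [-0.7, 0.1, 0.4]
width: 56.9
```

>>> {"op": "apply_moves", "data": {
  "increments": [
    {"gripper":65,"delta_pos":[-3,0,0],"dr":[0,0,0]},
    {"gripper":65,"delta_pos":[-3.5,0,0],"dr":[0,0,0]},
    {"gripper":65,"delta_pos":[-3.5,0,0],"dr":[0,0,0]},
    {"gripper":65,"delta_pos":[-3,0,0],"dr":[0,0,0]},
    {"gripper":65,"delta_pos":[-1,1,0],"dr":[0,0,0]}
  ]
}}

```text
t: 37.35
ee_pos: [452.8, -293.7, 230.1]
orientation: [-0.006, 1.564, -0.002]
ft_force: [1.0, -0.8, 0.2]
width: 57.1
```

>>> {"op": "apply_moves", "data": {
  "increments": [
    {"gripper":65,"delta_pos":[0,3.5,-0.2],"dr":[0,0,0]},
    {"gripper":65,"delta_pos":[0,3.7,-0.2],"dr":[0,0,0]},
    {"gripper":65,"delta_pos":[0,3.7,-0.2],"dr":[0,0,0]},
    {"gripper":65,"delta_pos":[0,3.5,-0.2],"dr":[0,0,0]},
    {"gripper":65,"delta_pos":[0,2.4,0],"dr":[0,0,0]}
  ]
}}

```text
t: 37.77
ee_pos: [440.5, -120.6, 224.3]
orientation: [-0.002, 1.572, 0.004]
ft_force: [-0.1, 0.3, 0.4]
width: 56.9
```

>>> {"op": "apply_moves", "data": {
  "increments": [
    {"gripper":65,"delta_pos":[2.5,0,0],"dr":[0,0,0]},
    {"gripper":65,"delta_pos":[3,0,0],"dr":[0,0,0]},
    {"gripper":65,"delta_pos":[2.5,0,0],"dr":[0,0,0]},
    {"gripper":65,"delta_pos":[0,0,0],"dr":[0,0,0]},
    {"gripper":65,"delta_pos":[0,0,0],"dr":[0,0,0]}
  ]
}}

```text
t: 38.18
ee_pos: [441.0, -122.9, 144.0]
orientation: [-0.002, 1.574, 0.004]
ft_force: [1.2, -0.3, 0.9]
width: 57.1
```

```bash
python3 wr.py; python3 caps.py scene
```

```text
t 38.18 p [ 441.  -122.9  144. ] w 57.1 F [ 1.2 -0.3  0.9] q [-0.3   0.32  2.05  0.    0.78 -1.87]
[[-0.003 -0.003  1.   ]
 [ 0.001  1.     0.003]
 [-1.     0.001 -0.003]]
green [ 26. 220.] 2283 (array([ 450.9, -299.1]), array([34.1, 37.5]))
orange [254. 209.] 1830 (array([ 442.4, -123.6]), array([36.4, 36.1]))
t 38.23 p [ 442.1 -123.3  145. ] w 57.3 F [ 0.3 -0.4  0.6] q [-0.3   0.32  2.05  0.    0.78 -1.87]
[[-0.001 -0.003  1.   ]
 [ 0.     1.     0.003]
 [-1.     0.    -0.001]]
== scene
orange [244. 140.] 107 xy [ 445.2 -121.8   79.9] rect [ 442.8 -121.5] [37.7 31.7]
orange [332. 156.] 137 xy [445.5 129.8  79.8] rect [443.4 129.6] [36.2 35.3]
orange [386. 203.] 167 xy [571.  284.5  84.9] rect [570.4 285.1] [35.7 38.7]
green [184. 130.] 120 xy [ 453.6 -300.2   84.6] rect [ 452.8 -300.5] [35. 34.]
green [175. 152.] 135 xy [ 535.1 -297.9   85.1] rect [ 533.3 -299.3] [37.7 33.8]
```

>>> {"op": "apply_moves", "data": {
  "increments": [
    {"gripper":65,"delta_pos":[1.5,0,0],"dr":[0,0,0]},
    {"gripper":65,"delta_pos":[2.5,0,0],"dr":[0,0,0]},
    {"gripper":65,"delta_pos":[2,0,0],"dr":[0,0,0]},
    {"gripper":65,"delta_pos":[1.5,0,0],"dr":[0,0,0]},
    {"gripper":65,"delta_pos":[0,0,0],"dr":[0,0,0]}
  ]
}}

```text
t: 38.7
ee_pos: [441.8, -123.5, 69.0]
orientation: [-0.002, 1.572, 0.003]
ft_force: [-0.2, 0.4, -0.0]
width: 57.1
```

>>> {"op": "apply_moves", "data": {
  "increments": [
    {"gripper":65,"delta_pos":[0,0,0],"dr":[0,0,0]},
    {"gripper":0,"delta_pos":[0,0,0],"dr":[0,0,0]},
    {"gripper":0,"delta_pos":[0,0,0],"dr":[0,0,0]},
    {"gripper":0,"delta_pos":[0,0,0],"dr":[0,0,0]},
    {"gripper":0,"delta_pos":[0,0,0],"dr":[0,0,0]}
  ]
}}

```text
t: 39.12
ee_pos: [443.0, -123.7, 70.7]
orientation: [-0.003, 1.569, 0.002]
ft_force: [-0.5, 0.9, 6.4]
width: 37.2
```

>>> {"op": "apply_moves", "data": {
  "increments": [
    {"gripper":0,"delta_pos":[0,0,0],"dr":[0,0,0]},
    {"gripper":0,"delta_pos":[0,0,0],"dr":[0,0,0]},
    {"gripper":0,"delta_pos":[0,0,0],"dr":[0,0,0]},
    {"gripper":0,"delta_pos":[-0.5,0,0],"dr":[0,0,0]},
    {"gripper":0,"delta_pos":[-1,0,0],"dr":[0,0,0]}
  ]
}}

```text
t: 39.53
ee_pos: [441.5, -123.3, 84.6]
orientation: [-0.002, 1.573, 0.003]
ft_force: [0.7, 0.4, -1.3]
width: 37.3
```

>>> {"op": "apply_moves", "data": {
  "increments": [
    {"gripper":0,"delta_pos":[-2.5,0,0],"dr":[0,0,0]},
    {"gripper":0,"delta_pos":[-3.5,0,0],"dr":[0,0,0]},
    {"gripper":0,"delta_pos":[-3.5,0,0],"dr":[0,0,0]},
    {"gripper":0,"delta_pos":[-3,0,0],"dr":[0,0,0]},
    {"gripper":0,"delta_pos":[-1.5,0,0],"dr":[0,0,0]}
  ]
}}

```text
t: 39.95
ee_pos: [443.4, -123.9, 229.1]
orientation: [-0.004, 1.566, 0.001]
ft_force: [0.3, -0.3, -1.9]
width: 37.4
```

>>> {"op": "apply_moves", "data": {
  "increments": [
    {"gripper":0,"delta_pos":[0,1.5,0.3],"dr":[0,0,0]},
    {"gripper":0,"delta_pos":[0,3,0.5],"dr":[0,0,0]},
    {"gripper":0,"delta_pos":[0,3.7,0.5],"dr":[0,0,0]},
    {"gripper":0,"delta_pos":[0,3.7,0.5],"dr":[0,0,0]},
    {"gripper":0,"delta_pos":[0,3.7,0.5],"dr":[0,0,0]}
  ]
}}

```text
t: 40.37
ee_pos: [464.3, 33.9, 225.6]
orientation: [-0.002, 1.57, 0.002]
ft_force: [0.3, 0.6, -2.0]
width: 37.4
```

>>> {"op": "apply_moves", "data": {
  "increments": [
    {"gripper":0,"delta_pos":[0,3.7,0.5],"dr":[0,0,0]},
    {"gripper":0,"delta_pos":[0,3.7,0.5],"dr":[0,0,0]},
    {"gripper":0,"delta_pos":[0,3.7,0.5],"dr":[0,0,0]},
    {"gripper":0,"delta_pos":[0,3.7,0.5],"dr":[0,0,0]},
    {"gripper":0,"delta_pos":[0,3.7,0.5],"dr":[0,0,0]}
  ]
}}

```text
t: 40.78
ee_pos: [488.6, 219.5, 225.5]
orientation: [-0.003, 1.571, 0.003]
ft_force: [-0.1, -0.6, -1.8]
width: 37.1
```

>>> {"op": "apply_moves", "data": {
  "increments": [
    {"gripper":0,"delta_pos":[0,3.7,0.5],"dr":[0,0,0]},
    {"gripper":0,"delta_pos":[0,3.7,0.5],"dr":[0,0,0]},
    {"gripper":0,"delta_pos":[0,2.5,0.5],"dr":[0,0,0]},
    {"gripper":0,"delta_pos":[0,1.4,0.5],"dr":[0,0,0]},
    {"gripper":0,"delta_pos":[0,0,0],"dr":[0,0,0]}
  ]
}}

```text
t: 41.2
ee_pos: [509.1, 333.6, 225.4]
orientation: [-0.004, 1.57, 0.006]
ft_force: [0.9, -0.8, -1.5]
width: 37.6
```

>>> {"op": "apply_moves", "data": {
  "increments": [
    {"gripper":0,"delta_pos":[2,0,0],"dr":[0,0,0]},
    {"gripper":0,"delta_pos":[3,0,0],"dr":[0,0,0]},
    {"gripper":0,"delta_pos":[3,0,0],"dr":[0,0,0]},
    {"gripper":0,"delta_pos":[2,0,0],"dr":[0,0,0]},
    {"gripper":0,"delta_pos":[0,0,0],"dr":[0,0,0]}
  ]
}}

```text
t: 41.62
ee_pos: [505.8, 328.0, 121.0]
orientation: [-0.006, 1.578, -0.001]
ft_force: [-1.1, 0.5, -1.6]
width: 37.5
```

>>> {"op": "apply_moves", "data": {
  "increments": [
    {"gripper":0,"delta_pos":[1.5,0,0],"dr":[0,0,0]},
    {"gripper":0,"delta_pos":[1.5,0,0],"dr":[0,0,0]},
    {"gripper":0,"delta_pos":[1,0,0],"dr":[0,0,0]},
    {"gripper":0,"delta_pos":[0.5,0,0],"dr":[0,0,0]},
    {"gripper":0,"delta_pos":[0.2,0,0],"dr":[0,0,0]}
  ]
}}

```text
t: 42.03
ee_pos: [508.7, 330.4, 77.9]
orientation: [-0.002, 1.571, 0.002]
ft_force: [0.3, -0.1, -1.4]
width: 37.4
```

>>> {"op": "apply_moves", "data": {
  "increments": [
    {"gripper":0,"delta_pos":[0.2,0,0],"dr":[0,0,0]},
    {"gripper":0,"delta_pos":[0.1,0,0],"dr":[0,0,0]},
    {"gripper":0,"delta_pos":[0,0,0],"dr":[0,0,0]},
    {"gripper":0,"delta_pos":[0,0,0],"dr":[0,0,0]},
    {"gripper":0,"delta_pos":[0,0,0],"dr":[0,0,0]}
  ]
}}

```text
t: 42.45
ee_pos: [509.3, 331.0, 75.8]
orientation: [-0.002, 1.57, 0.003]
ft_force: [-1.6, -0.8, 6.4]
width: 37.1
```

>>> {"op": "apply_moves", "data": {
  "increments": [
    {"gripper":65,"delta_pos":[0,0,0],"dr":[0,0,0]},
    {"gripper":65,"delta_pos":[0,0,0],"dr":[0,0,0]},
    {"gripper":65,"delta_pos":[0,0,0],"dr":[0,0,0]},
    {"gripper":65,"delta_pos":[0,0,0],"dr":[0,0,0]},
    {"gripper":65,"delta_pos":[-1,0,0],"dr":[0,0,0]}
  ]
}}

```text
t: 42.87
ee_pos: [507.6, 330.0, 83.2]
orientation: [-0.004, 1.574, 0.001]
ft_force: [0.0, 0.6, 0.2]
width: 57.0
```

>>> {"op": "apply_moves", "data": {
  "increments": [
    {"gripper":65,"delta_pos":[-3,0,0],"dr":[0,0,0]},
    {"gripper":65,"delta_pos":[-3.5,0,0],"dr":[0,0,0]},
    {"gripper":65,"delta_pos":[-3.5,0,0],"dr":[0,0,0]},
    {"gripper":65,"delta_pos":[-3,0,0],"dr":[0,0,0]},
    {"gripper":65,"delta_pos":[-1,-1,-0.3],"dr":[0,0,0]}
  ]
}}

```text
t: 43.28
ee_pos: [508.2, 322.9, 230.4]
orientation: [0.001, 1.563, 0.007]
ft_force: [0.5, 0.2, 0.7]
width: 57.0
```

>>> {"op": "apply_moves", "data": {
  "increments": [
    {"gripper":65,"delta_pos":[0,-3,-1],"dr":[0,0,0]},
    {"gripper":65,"delta_pos":[0,-3.4,-1.1],"dr":[0,0,0]},
    {"gripper":65,"delta_pos":[0,-3.4,-1.1],"dr":[0,0,0]},
    {"gripper":65,"delta_pos":[0,-3.4,-1.1],"dr":[0,0,0]},
    {"gripper":65,"delta_pos":[0,-3,-1],"dr":[0,0,0]}
  ]
}}

```text
t: 43.7
ee_pos: [451.4, 156.3, 224.2]
orientation: [-0.003, 1.572, 0.002]
ft_force: [0.4, -1.3, -0.0]
width: 56.9
```

>>> {"op": "apply_moves", "data": {
  "increments": [
    {"gripper":65,"delta_pos":[0,-3,-1],"dr":[0,0,0]},
    {"gripper":65,"delta_pos":[2.5,0,0],"dr":[0,0,0]},
    {"gripper":65,"delta_pos":[3,0,0],"dr":[0,0,0]},
    {"gripper":65,"delta_pos":[2.5,0,0],"dr":[0,0,0]},
    {"gripper":65,"delta_pos":[0,0,0],"dr":[0,0,0]}
  ]
}}

```text
t: 44.12
ee_pos: [439.8, 127.0, 141.0]
orientation: [-0.003, 1.578, 0.0]
ft_force: [-0.8, 0.3, 0.1]
width: 57.4
```

```bash
python3 wr.py; python3 caps.py scene
```

```text
t 44.12 p [439.8 127.  141. ] w 57.4 F [-0.8  0.3  0.1] q [ 0.26  0.33  2.05 -0.    0.77 -1.32]
[[-0.008 -0.002  1.   ]
 [-0.002  1.     0.002]
 [-1.    -0.002 -0.008]]
orange [258. 212.] 1872 (array([441.6, 129.7]), array([37. , 35.5]))
orange [489. 274.] 190 (array([494.2, 321.1]), array([ 3.6, 15.6]))
t 44.17 p [441.  127.5 142.9] w 57.0 F [-0.9 -0.5  0.7] q [ 0.26  0.32  2.05 -0.    0.78 -1.32]
[[-0.006 -0.003  1.   ]
 [-0.002  1.     0.003]
 [-1.    -0.002 -0.006]]
== scene
orange [332. 155.] 123 xy [444.8 129.6  80.3] rect [443.1 129.9] [34.5 36.7]
orange [405. 187.] 162 xy [510.6 330.8  85. ] rect [511.  331.9] [37.5 35. ]
orange [386. 203.] 164 xy [571.2 284.9  85.5] rect [570.3 284.8] [36.  35.6]
green [184. 130.] 122 xy [ 453.8 -299.6   84.7] rect [ 450.9 -299.6] [36.3 34.7]
green [175. 152.] 135 xy [ 534.1 -298.5   84.7] rect [ 534.1 -299.3] [35.9 33.9]
```

Everything so far is where it should be. The last bottle needs a 1 mm nudge in y before I descend.

>>> {"op": "apply_moves", "data": {
  "increments": [
    {"gripper":65,"delta_pos":[1.5,0.1,0],"dr":[0,0,0]},
    {"gripper":65,"delta_pos":[2.5,0,0],"dr":[0,0,0]},
    {"gripper":65,"delta_pos":[2,0,0],"dr":[0,0,0]},
    {"gripper":65,"delta_pos":[1.5,0,0],"dr":[0,0,0]},
    {"gripper":65,"delta_pos":[0,0,0],"dr":[0,0,0]}
  ]
}}

```text
t: 44.63
ee_pos: [442.8, 129.5, 69.0]
orientation: [-0.003, 1.573, 0.002]
ft_force: [-1.2, 0.3, -0.5]
width: 57.2
```

>>> {"op": "apply_moves", "data": {
  "increments": [
    {"gripper":65,"delta_pos":[0,0,0],"dr":[0,0,0]},
    {"gripper":0,"delta_pos":[0,0,0],"dr":[0,0,0]},
    {"gripper":0,"delta_pos":[0,0,0],"dr":[0,0,0]},
    {"gripper":0,"delta_pos":[0,0,0],"dr":[0,0,0]},
    {"gripper":0,"delta_pos":[0,0,0],"dr":[0,0,0]}
  ]
}}

```text
t: 45.05
ee_pos: [444.2, 129.7, 70.7]
orientation: [-0.002, 1.569, 0.003]
ft_force: [0.1, -0.5, 6.8]
width: 37.3
```

>>> {"op": "apply_moves", "data": {
  "increments": [
    {"gripper":0,"delta_pos":[0,0,0],"dr":[0,0,0]},
    {"gripper":0,"delta_pos":[0,0,0],"dr":[0,0,0]},
    {"gripper":0,"delta_pos":[0,0,0],"dr":[0,0,0]},
    {"gripper":0,"delta_pos":[-0.5,0,0],"dr":[0,0,0]},
    {"gripper":0,"delta_pos":[-1,0,0],"dr":[0,0,0]}
  ]
}}

```text
t: 45.47
ee_pos: [442.6, 129.3, 84.6]
orientation: [-0.003, 1.573, 0.002]
ft_force: [0.1, -0.2, -1.1]
width: 37.2
```

>>> {"op": "apply_moves", "data": {
  "increments": [
    {"gripper":0,"delta_pos":[-2.5,0,0],"dr":[0,0,0]},
    {"gripper":0,"delta_pos":[-3.5,0,0],"dr":[0,0,0]},
    {"gripper":0,"delta_pos":[-3.5,0,0],"dr":[0,0,0]},
    {"gripper":0,"delta_pos":[-3,0,0],"dr":[0,0,0]},
    {"gripper":0,"delta_pos":[-1.5,0,0],"dr":[0,0,0]}
  ]
}}

```text
t: 45.88
ee_pos: [444.6, 129.8, 229.1]
orientation: [-0.001, 1.566, 0.004]
ft_force: [1.1, 0.0, -1.5]
width: 37.5
```

>>> {"op": "apply_moves", "data": {
  "increments": [
    {"gripper":0,"delta_pos":[0,1.5,0.1],"dr":[0,0,0]},
    {"gripper":0,"delta_pos":[0,3,0.1],"dr":[0,0,0]},
    {"gripper":0,"delta_pos":[0,3.7,0.1],"dr":[0,0,0]},
    {"gripper":0,"delta_pos":[0,3.7,0.1],"dr":[0,0,0]},
    {"gripper":0,"delta_pos":[0,3,0.1],"dr":[0,0,0]}
  ]
}}

```text
t: 46.3
ee_pos: [447.6, 280.5, 225.7]
orientation: [-0.002, 1.57, 0.003]
ft_force: [0.7, -1.2, -1.1]
width: 37.7
```

>>> {"op": "apply_moves", "data": {
  "increments": [
    {"gripper":0,"delta_pos":[0,1.4,0],"dr":[0,0,0]},
    {"gripper":0,"delta_pos":[2.5,0,0],"dr":[0,0,0]},
    {"gripper":0,"delta_pos":[3,0,0],"dr":[0,0,0]},
    {"gripper":0,"delta_pos":[2.5,0,0],"dr":[0,0,0]},
    {"gripper":0,"delta_pos":[2,0,0],"dr":[0,0,0]}
  ]
}}

```text
t: 46.72
ee_pos: [446.8, 291.6, 123.4]
orientation: [-0.004, 1.572, 0.002]
ft_force: [0.1, -0.6, -1.7]
width: 37.6
```

>>> {"op": "apply_moves", "data": {
  "increments": [
    {"gripper":0,"delta_pos":[1.5,0,0],"dr":[0,0,0]},
    {"gripper":0,"delta_pos":[1.5,0,0],"dr":[0,0,0]},
    {"gripper":0,"delta_pos":[0.9,0,0],"dr":[0,0,0]},
    {"gripper":0,"delta_pos":[0.5,0,0],"dr":[0,0,0]},
    {"gripper":0,"delta_pos":[0.2,0,0],"dr":[0,0,0]}
  ]
}}

```text
t: 47.13
ee_pos: [447.6, 292.1, 78.4]
orientation: [-0.003, 1.572, 0.002]
ft_force: [0.5, -0.5, -0.6]
width: 37.2
```

>>> {"op": "apply_moves", "data": {
  "increments": [
    {"gripper":0,"delta_pos":[0.2,0,0],"dr":[0,0,0]},
    {"gripper":0,"delta_pos":[0.1,0,0],"dr":[0,0,0]},
    {"gripper":0,"delta_pos":[0,0,0],"dr":[0,0,0]},
    {"gripper":0,"delta_pos":[0,0,0],"dr":[0,0,0]},
    {"gripper":0,"delta_pos":[0,0,0],"dr":[0,0,0]}
  ]
}}

```text
t: 47.55
ee_pos: [448.1, 292.7, 76.2]
orientation: [-0.002, 1.57, 0.003]
ft_force: [-0.9, 0.3, -1.5]
width: 37.5
```

>>> {"op": "apply_moves", "data": {
  "increments": [
    {"gripper":0,"delta_pos":[0.1,0,0],"dr":[0,0,0]},
    {"gripper":0,"delta_pos":[0,0,0],"dr":[0,0,0]},
    {"gripper":65,"delta_pos":[0,0,0],"dr":[0,0,0]},
    {"gripper":65,"delta_pos":[0,0,0],"dr":[0,0,0]},
    {"gripper":65,"delta_pos":[0,0,0],"dr":[0,0,0]}
  ]
}}

```text
t: 47.97
ee_pos: [448.0, 292.6, 74.8]
orientation: [-0.002, 1.57, 0.003]
ft_force: [-0.6, 1.1, -0.3]
width: 53.9
```

>>> {"op": "apply_moves", "data": {
  "increments": [
    {"gripper":65,"delta_pos":[0,0,0],"dr":[0,0,0]},
    {"gripper":65,"delta_pos":[-2,0,0],"dr":[0,0,0]},
    {"gripper":65,"delta_pos":[-3.5,0,0],"dr":[0,0,0]},
    {"gripper":65,"delta_pos":[-3.5,0,0],"dr":[0,0,0]},
    {"gripper":65,"delta_pos":[-3.5,0,0],"dr":[0,0,0]}
  ]
}}

```text
t: 48.38
ee_pos: [447.4, 292.2, 200.6]
orientation: [-0.003, 1.572, 0.002]
ft_force: [-0.1, -0.3, 0.1]
width: 57.0
```

>>> {"op": "apply_moves", "data": {
  "increments": [
    {"gripper":65,"delta_pos":[-2,2,-1],"dr":[0,0,0]},
    {"gripper":65,"delta_pos":[0,3,-2],"dr":[0,0,0]},
    {"gripper":65,"delta_pos":[0,3,-2],"dr":[0,0,0]},
    {"gripper":65,"delta_pos":[0,3,-2],"dr":[0,0,0]},
    {"gripper":65,"delta_pos":[0,3,-2],"dr":[0,0,0]}
  ]
}}

```text
t: 48.8
ee_pos: [356.4, 433.3, 219.9]
orientation: [-0.002, 1.571, 0.002]
ft_force: [0.9, 0.3, -0.9]
width: 57.4
```

>>> {"op": "apply_moves", "data": {
  "increments": [
    {"gripper":65,"delta_pos":[0,3,-2],"dr":[0,0,0]},
    {"gripper":65,"delta_pos":[0,3,-2],"dr":[0,0,0]},
    {"gripper":65,"delta_pos":[0,2,-1],"dr":[0,0,0]},
    {"gripper":65,"delta_pos":[0,0,0],"dr":[0,0,0]},
    {"gripper":65,"delta_pos":[0,0,0],"dr":[0,0,0]}
  ]
}}

```text
t: 49.22
ee_pos: [306.3, 512.6, 219.2]
orientation: [-0.005, 1.571, 0.004]
ft_force: [-0.2, -0.7, -0.1]
width: 57.0
```

```bash
python3 caps.py
python3 - <<'E'
from h import *
for n in ['top','scene']:
    f=np.load('last_%s.npz'%n); img,W=f['img'],f['W']; hsv=cv2.cvtColor(img,cv2.COLOR_RGB2HSV); z=W[...,2]
    m=(hsv[...,0]>100)&(hsv[...,0]<125)&(hsv[...,1]>150)&(z>125)&(z<150)&(W[...,0]>550); print(n,'housing cap',rect(W[m]),np.median(z[m]))
    m=(z>44)&(z<65)&(abs(W[...,0]-641)<40)&(abs(W[...,1]+52)<80); print('handle',rect(W[m]),np.median(z[m]))
    m=(z>7)&(z<16)&(abs(W[...,0]-641)<90)&(W[...,1]>-190)&(W[...,1]<75); m=cv2.morphologyEx(m.astype(np.uint8),cv2.MORPH_OPEN,np.ones((3,3))).astype(bool); print('plate',rect(W[m]))
    m=(hsv[...,0]<3)&(hsv[...,1]>170)&(W[...,0]>740)&(z>100); print('canister cap',rect(W[m])[0])
    m=(hsv[...,0]>17)&(hsv[...,0]<31)&(hsv[...,1]>150)&(W[...,1]<-390)&(z>5); print('bowl',rect(W[m]))
E
```

```text
t 49.22 p [306.3 512.6 219.2] w 57.0 F [-0.2 -0.7 -0.1] q [ 1.01  0.4   1.7  -0.    1.04 -0.56]
[[-0.    -0.006  1.   ]
 [-0.001  1.     0.006]
 [-1.    -0.001 -0.   ]]
== top
orange [133. 192.] 134 xy [567.5 282.6  83.8] rect [568.7 283.4] [37.  34.4]
orange [117. 213.] 137 xy [506.3 329.7  83.7] rect [506.7 329.6] [34.1 36.3]
orange [129. 234.] 144 xy [443.9 291.5  83.9] rect [443.8 291.8] [36.5 35. ]
green [330. 200.] 115 xy [ 530.8 -299.8   84. ] rect [ 529.4 -300.7] [33.1 32.9]
green [332. 228.] 123 xy [ 449.2 -301.7   84.3] rect [ 449.1 -301.6] [32.6 33.7]
== scene
orange [391. 166.] 142 xy [447.8 292.6  85.3] rect [446.9 292.7] [36.2 37.7]
orange [405. 187.] 154 xy [511.2 330.9  85. ] rect [509.9 331.8] [36.9 37.6]
orange [386. 203.] 166 xy [571.7 284.9  85. ] rect [569.6 284.8] [38.4 36. ]
green [184. 130.] 120 xy [ 454.2 -299.4   85.3] rect [ 453.6 -300.3] [33.2 36.1]
green [175. 152.] 135 xy [ 534.1 -298.4   85.5] rect [ 533.5 -299.3] [36.8 33.7]
top housing cap (array([640.7, 107.3]), array([54.3, 56.8]), 6.4) 137.88074468582698
handle (array([637.5, -52.3]), array([ 14.5, 107.3]), 0.9) 52.680777529953446
plate (array([637.8, -53.2]), array([137.5, 218.9]), 0.5)
canister cap [790.7  72.7]
bowl (array([ 609.8, -488.1]), array([142.8, 139.7]), 89.4)
scene housing cap (array([645.7, 110.4]), array([54.3, 57.6]), 82.5) 138.72649932416746
handle (array([640.6, -51.5]), array([ 17.5, 109.1]), 0.1) 53.26437600618364
plate (array([640.7, -51.8]), array([142.4, 220.1]), 1.1)
canister cap [796.8  74.5]
bowl (array([ 374.3, -752.1]), array([856. , 137.7]), 48.3)
```

View pics/last_scene.png

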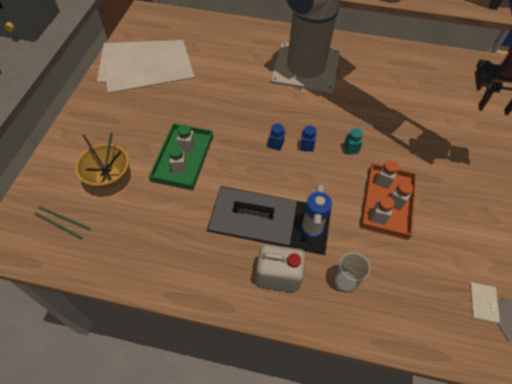

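The two green bottles stand in the green tray, at (184,138) and (177,160). The three orange ones stand in the orange tray, around (390,190). The cover and the upright housing are on the mat, and the bystanders have not moved. I'm handing in.

```bash
python3 -c "
from workcell import ctrl
print(ctrl.close_job())"
```

```text
the job is handed in; nothing more can be done
None
```

I finished the job and handed it in after about 49 s of robot time.

- **Clearing the trays:** I stood the filter housing upright on the left end of the mat first. Then I laid the grey cover right way up on the rest of the mat.
- **Bottles:** Five were present, so one green was absent. The two green ones stand in the green tray and the three orange ones in the orange tray, all moved after both trays were cleared.
- **Last checks, both cameras:**
  - All five cap tops read about 84–85 mm, so the bottles stand on the tray floors.
  - The cover plate is level near (640, -52), inside the mat outline by about 5 mm along its edges.
  - The housing cap top reads about 138 mm, so it is upright.
  - The canister cap measures where it did at the start, and the bowl and beaker look unmoved in the picture.
- **Disagreements:** The two cameras differ by 3–5 mm in x, about their calibration error. The last scene-camera bowl fit was unusable because other yellow pixels got in. The top-camera bowl fit is usable, but my first one covered only part of the bowl, so I relied on the picture there.
- **Knocked bottle:** I saw no sign of a bottle being knocked aside.

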